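# Change the cartridge of a table gas stove and clear the empties

## Task

The cartridge in the table stove is used up. Turn the stove's gas knob fully off (clockwise to its stop), then flick the cartridge lock lever up, take the spent cartridge out and lay the fresh one from the cardboard tray properly in its place, neck towards the knob, and press the lever down until it locks over the neck. Put the spent cartridge and every empty one standing on the counter into the grey recycling tub, and leave the other things on the counter alone.

Things in the scene. Friction and masses are not known exactly. Their poses are not given: they have to be found in the camera images.
- stove: Fixed table gas stove, 200 deep (x) by 270 wide (y). Origin: centre of its underside on the counter; x points to its back, y to its left. Burner on the left half (box 62 high, pan supports 87 high). The cartridge bay is the low, open right part, running front to back; at its front end stands the control deck, 68 high, with the gas knob on top.
- gas_knob (a joint): Gas knob, turns about a vertical axis: 0 rad = off, at its clockwise end stop seen from above; grows anticlockwise to 2.1 rad (full gas). It starts open by 0.9 to 1.9 rad. Light friction (0.04 N m); stays where it is left.
- knob_grip (a point): Point on the knob's axis at 89 above the counter, the height to grip. The knob is a black bar, 42 long (this point's x axis), 13 thick (its y axis) and 24 high (75 to 99 above the counter, on a round skirt 41 in diameter).
- lock_lever (a joint): Cartridge lock lever: 0 rad = down, locked, level across the cartridge neck, handle sticking out to the stove's right; 1.75 = fully up, leaning a little past upright to the burner, clear of the bay. An over-centre spring (about 0.3 N m) holds it at either end and snaps it on past 0.9 rad. It cannot go right down on a cartridge that lies wrongly.
- lever_pad (a point): Middle of the lever's black handle pad: 40 long (point y axis, along the lever), 18 wide (x axis, parallel to the hinge), 9 thick. It is 113 from the hinge axis; when locked it is 69 above the counter, free all round, and can be pinched by its 18 mm width from above. The steel arm is 10 wide.
- lever_pivot (a point): Point on the lever's hinge axis, fixed to the stove; the hinge axis is parallel to the stove's x. When locked the lever points from here along the stove's -y; as it rises it passes through straight up.
- bay (a point): Where the barrel's middle must lie in the bay, 50 above the counter; axes as the stove's: the cartridge lies along x, neck to -x. V-rests 10 thick (10 in front of and 28 behind this point, 36 high) carry the barrel and centre it sideways; bay floor 16 high. 4 mm of play along x each way between deck and a rear stop 60 high. About 27 mm free for fingers each side of the barrel.
- spent_barrel (a point): The spent cartridge, in the stove's bay at the start: steel, white band, 116 long: barrel 60 in diameter and 80 long, shoulder 9, neck 28 in diameter and 20 long, end collar 38 in diameter and 7 long. Site: middle of the barrel, on its axis; x axis along the cartridge from neck to base (neck's middle at -59, base at +40). About 0.12 kg.
- fresh_barrel (a point): The fresh cartridge, alike in shape and size, the only one that lies in the cardboard tray. The point is in the middle of its barrel, on its axis, 42 above the counter at the start; x axis along the cartridge from neck to base (neck's middle at -59, base at +40). About 0.22 kg.
- card_tray: Fixed shallow cardboard tray, 140 (x) by 115 (y), walls 18 high, end flaps 33 high, with two V-rests on which the fresh cartridge lies along its x, neck towards -x. Origin: centre of its underside.
- tub: Fixed grey recycling tub, outside 210 (its x) by 225 (its y), 57 high, wall 4, inner floor 4 above the counter. Origin: centre of its underside; x points away from the robot, y to the left. Room for one cartridge lying along x on one side and three standing in a row along x beside it.
- empty_1_mid (a point): An empty cartridge standing upright on its base on the counter (or absent; one to three are there), same shape and size as the others: barrel from 0 to 80 above the counter, neck and collar above it up to 116. Site on its axis half-way up, 58 above the counter; z axis up. About 0.12 kg.
- empty_2_mid (a point): An empty cartridge standing upright on its base on the counter (or absent; one to three are there), same shape and size as the others: barrel from 0 to 80 above the counter, neck and collar above it up to 116. Site on its axis half-way up, 58 above the counter; z axis up. About 0.12 kg.
- empty_3_mid (a point): An empty cartridge standing upright on its base on the counter (or absent; one to three are there), same shape and size as the others: barrel from 0 to 80 above the counter, neck and collar above it up to 116. Site on its axis half-way up, 58 above the counter; z axis up. About 0.12 kg.
- lemon: A lemon, 78 by 55 by 56, at the right end of the counter; leave alone. Origin at its underside.
- garlic: A garlic bulb, 60 by 57 by 58, behind the cardboard tray; leave alone. Origin at its underside.
- timer: A red and white kitchen timer, 67 by 66 by 56, left of the tub; leave alone. Origin at its underside.
Things that resemble listed ones, but are neither listed nor needed, are in the scene too. What is shaped like the part that bears empty_3_mid but black is not meant.

How it is judged:
By the outcome, as a careful person would: the job done as asked, in the order asked, and still so for the second after the job is handed in, with the robot touching nothing.
Of empty_1, empty_2, empty_3 only 1 to 3 are there at a start; the rules pass over those that are not, and their reading is None.
At some moment in a run one of empty_1, empty_2, empty_3 may be knocked a few centimetres aside while the robot is not near it.
It also fails if it takes over 210 s, if anything falls off the work surface, if the arm or the gripper's body presses on something with over 40 N, if the wrist force passes 120 N, or if a joint passes its speed limit or range.

## Robot

A 7-joint arm with a two-finger parallel gripper is mounted at the origin on a cart in front of the work surface, level with it; the furniture and walls round the work are solid. World frame = base frame: x ahead of the robot, y to its left, z up, the work surface at z = 0. Lengths are in m, angles in rad, forces in N, time in s.
With the tool pointing down it reaches from about 0.425 to 1.025 m from the base axis. Payload 9.4 kg.
Tool frame: the origin (TCP) lies on the centre line of the jaws, within the pads' length; the fingertips stand 25 mm ahead of it and the grasp point (between the pads) lies 6 mm ahead of it; z points along the fingers, y is the line along which they close (so a half turn about z gives the same grasp; the last joint's range is limited). The gripper opens to 93 mm and grips with 3 to 60 N. Pads are 15 mm wide; open, the fingers measure 128 mm over their backs; the gripper's body (75 mm by 188 mm) begins 65 mm behind the grasp point.
Start: joints at [-1.385, 0.599, -0.003, 1.599, 0.002, 0.943, -0.08], TCP at [0.188, 0.7, 0.244] pointing down, gripper open.
Joint ranges: [-2.57, 2.57], [-0.35, 1.97], [-1.29, 1.29], [0.11, 2.56], [-1.05, 4.19], [0.11, 1.86], [-2.63, 2.63]. Speed limits (rad/s): [2.22, 2.22, 3.01, 3.01, 3.14, 3.14, 3.14].

## Interface

Orientations are given as a rotation vector (axis times angle).
In Python, from workcell import r gives the robot as it stands.
- The arm moves only by the tool servo_tool, never from a script. Its argument "steps" is a list of rows, each a list of 7 numbers: the shift along the tool's x, y, z normalised to -1 to 1, where 1 is 0.4 m, then the turn, a rotation vector about the tool's x, y, z normalised to -1 to 1, where 1 is pi/2 rad, then the gripper command: -1 is fully open, 1 is shut, values between are in proportion. In form: [[x, y, z, rx, ry, rz, hand], ...]. A call has 1 to 20 rows; each row is the pose to reach, as a shift and turn from the pose commanded when the call began, along the tool's axes at that moment; what a row does not reach only later rows make up. A row lasts 1/10 s, in which the tool goes at most 50 mm and 8.59 degrees, less where a joint would pass 70% of its speed; a pose out of reach is approached as far as the arm can. A call with a number of a shift or a turn outside -1 to 1 is refused whole. A call with a gripper value outside its range is refused whole. The fingers move at their own pace and stop on an object; "force" is the grip in N (left out, the last holds). Time passes only in rows, so rows that repeat a pose let the fingers close. It gives the time, the measured TCP pose, the force, the opening and the grip force at its end, in the units of the state.
- r.sense(): the state, without advancing time (a new reading comes with each control period).
- r.read_camera(name): name is "scene" or "side" or "wrist"; returns a dict with "img" (420x560x3 uint8, red, green, blue), "depth" (420x560 float32, m along the optical axis (not along the pixel's ray), 0 where there is no reading), "intrinsics" (3x3 intrinsics, pixels), "k1" (the pictures are not rectified: a ray, as slopes to the right and down, at radius r is drawn at 1 + k1 r^2 times it, then the intrinsics apply), "view" (4x4, takes a point from world to camera coordinates); the wrist camera has in their place "tool_from_camera" (4x4, takes a point from camera to tool coordinates, whose origin is the TCP and whose axes are the flange's). Camera axes: x right, y up, looking along -z (the intrinsics and any distortion apply to the point x, -y, -z); pixel columns grow to the right and rows downward; lengths in m; the calibration is good to about 2 mm. A picture is of the moment at which its call begins: read the wrist's pose just before it.
- r.sign_off(): hands the job in; it is judged then, once.
The state is a dict: "time_s": time; "joint_positions": joint angles; "joint_velocities": joint speeds; "tau": joint torques, N m; "eef_pos": TCP position; "tcp_rot": TCP orientation; "wrist_force": force on the tool from outside, world axes, zero at the start; "moment": the same for the moment, N m; "opening": finger opening in m; "grasp_force": force on a finger pad.
Only numpy, scipy, OpenCV 4.12 (cv2) and the standard library are available. Lean on these libraries where they do the work, as an engineer would, in place of code of your own. Each camera call takes 0.05 s, during which the arm holds its last target. There are 200 camera calls.

## Working session

There is one attempt and no reset: what is moved stays moved. The work goes in short steps, Python scripts to look and compute and a tool call to move; the robot and the scene stay as the last step left them, time stands still between calls to the robot, and variables do not carry over. Pictures are saved under pics/ and viewed, at most 14 in all, crops included, and the job is handed in when it is done.

Besides the shell and the picture viewer there is one more tool, called after "Call:" by a JSON object that holds its "name" and its "arguments", one argument or row to a line. servo_tool: Moves the arm, as the interface text tells. Its arguments: {"type":"object","properties":{"steps":{"type":"array"},"force":{"type":"number"}},"required":["steps"]}

```bash
ls; mkdir -p pics; cat > h.py <<'E'
import numpy as np, cv2
from workcell import r
from scipy.spatial.transform import Rotation as R
def cam(n):
    s=r.sense(); c=r.read_camera(n)
    if n=='wrist':
        T=np.eye(4);T[:3,:3]=R.from_rotvec(s['tcp_rot']).as_matrix();T[:3,3]=s['eef_pos']
        c['wfc']=T@c['tool_from_camera']
    else: c['wfc']=np.linalg.inv(c['view'])
    return c
def save(c,f,crop=None,scale=1):
    im=c['img'][:,:,::-1]
    if crop: a,b,x,y=crop; im=im[b:y,a:x]
    cv2.imwrite('pics/'+f,cv2.resize(im,None,fx=scale,fy=scale,interpolation=cv2.INTER_CUBIC))
def slopes(c,u,v):
    K=c['intrinsics'];d=np.array([(np.asarray(u,float)-K[0,2])/K[0,0],(np.asarray(v,float)-K[1,2])/K[1,1]])
    s=d.copy()
    for _ in range(20): s=d/(1+c['k1']*(s**2).sum(0))
    return s
def plane(c,u,v,z):
    s=slopes(c,u,v);d=c['wfc'][:3,:3]@np.array([s[0],-s[1],-1+0*s[0]]);o=c['wfc'][:3,3]
    t=(z-o[2])/d[2];return o+t*d if np.ndim(t)==0 else (o[:,None]+t*d).T
def cloud(c):
    v,u=np.mgrid[0:420,0:560];s=slopes(c,u.ravel(),v.ravel());z=c['depth'].ravel()
    p=np.array([s[0]*z,-s[1]*z,-z]);w=(c['wfc'][:3,:3]@p).T+c['wfc'][:3,3]
    w[z==0]=np.nan
    return w.reshape(420,560,3)
def proj(c,p):
    q=np.linalg.inv(c['wfc'])@np.append(p,1);s=np.array([q[0],-q[1]])/-q[2];s=s*(1+c['k1']*(s@s));K=c['intrinsics']
    return K[0,0]*s[0]+K[0,2],K[1,1]*s[1]+K[1,2]
E
python3 - <<'E'
from h import *
np.set_printoptions(precision=3,suppress=True)
print(r.sense())
for n in ('scene','side'):
    c=cam(n);save(c,n+'0.png',scale=1.4);print(n,c['wfc'],c['k1'],c['intrinsics'][0,0])
    np.savez(n+'0.npz',**{k:c[k] for k in('img','depth','intrinsics','k1','wfc')})
E
```

```text
pics
{'time_s': 0.0, 'joint_positions': array([-1.385,  0.6  , -0.003,  1.6  ,  0.002,  0.943, -0.08 ]), 'joint_velocities': array([-0.   , -0.001,  0.001, -0.   , -0.   ,  0.001,  0.002]), 'tau': array([  0.   , -76.507,   1.497, -25.233,  -0.052,   0.017,   0.   ]), 'eef_pos': array([0.188, 0.7  , 0.243]), 'tcp_rot': array([-0.412, -3.114,  0.002]), 'wrist_force': array([ 0.473, -0.419,  0.36 ]), 'moment': array([-0.055,  0.006,  0.005]), 'grasp_force': 0.0, 'opening': 0.09294974187091325}
scene [[-0.308  0.739 -0.6   -0.465]
 [-0.951 -0.244  0.189  0.366]
 [-0.007  0.629  0.778  1.326]
 [ 0.     0.     0.     1.   ]] -0.10534001416931747 406.7066486134768
side [[ 0.842  0.304 -0.447 -0.274]
 [-0.54   0.443 -0.715 -1.182]
 [-0.019  0.843  0.537  1.016]
 [ 0.     0.     0.     1.   ]] -0.06183211049838136 524.1650180590923
```

View pics/scene0.png

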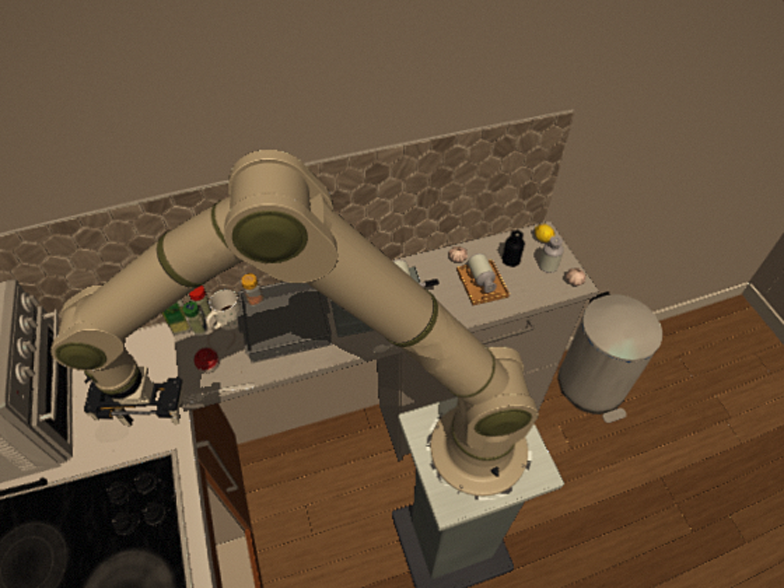

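View pics/side0.png

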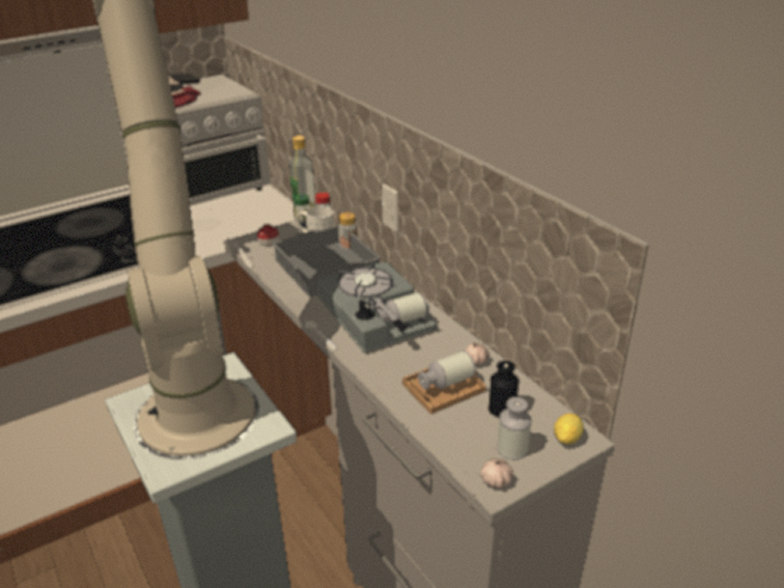

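The scene view: tub at (285,320), stove hidden by the arm, tray (482,280), and a black bottle-shaped lookalike at (513,248). A grey standing empty is at (550,256). Side view: knob (365,312), lever pad near (385,305), spent cartridge (408,307), tray cartridge (450,370), black one (503,390), empty (515,430), timer (267,233), garlic bulbs at (478,353) and (497,474).

```bash
python3 - <<'E'
from h import *
np.set_printoptions(precision=3,suppress=True)
c=dict(np.load('side0.npz'));w=cloud(c)
for n,(u,v) in dict(knob=(365,305),burner=(362,280),spent=(408,305),fresh=(452,370),black=(503,390),empty=(515,440),collar=(517,404),tub=(330,250),stfront=(368,345),timer=(267,233),stoveR=(430,325)).items(): print(n,w[int(v/1.4),int(u/1.4)])
E
```

```text
knob [0.427 0.031 0.099]
burner [0.494 0.155 0.077]
spent [0.532 0.009 0.072]
fresh [ 0.477 -0.234  0.06 ]
black [ 0.509 -0.359  0.079]
empty [ 0.453 -0.46   0.053]
collar [ 0.474 -0.435  0.114]
tub [0.564 0.452 0.006]
stfront [ 0.403 -0.017  0.024]
timer [0.434 0.588 0.04 ]
stoveR [ 0.564 -0.037  0.026]
```

Call:
{"name": "servo_tool", "arguments": {
  "steps": [
    [0,0,-0.5,0,0,0,-1],
    [0,0,-0.5,0,0,0,-1],
    [-0.53,-0.7,-0.5,0,0,0,-1],
    [-0.53,-0.7,-0.5,0,0,0,-1],
    [-0.53,-0.7,-0.5,0,0,0,-1],
    [-0.53,-0.7,-0.5,0,0,0,-1],
    [-0.53,-0.7,-0.5,0,0,0,-1],
    [-0.53,-0.7,-0.5,0,0,0,-1],
    [-0.53,-0.7,-0.5,0,0,0,-1],
    [-0.53,-0.7,-0.5,0,0,0,-1],
    [-0.53,-0.7,-0.5,0,0,0,-1],
    [-0.53,-0.7,-0.5,0,0,0,-1]
  ]
}}

```text
time_s: 1.3
eef_pos: [0.3198, 0.3755, 0.4434]
tcp_rot: [-0.411, -3.114, -0.001]
wrist_force: [0.4, 0.6, 0.4]
opening: 0.0931
grasp_force: 0.0
```

Call:
{"name": "servo_tool", "arguments": {
  "steps": [
    [-0.53,-0.7,0,0,0,-0.17,-1],
    [-0.53,-0.7,0,0,0,-0.17,-1],
    [-0.53,-0.7,0,0,0,-0.17,-1],
    [-0.53,-0.7,0,0,0,-0.17,-1],
    [-0.53,-0.7,0,0,0,-0.17,-1],
    [-0.53,-0.7,0,0,0,-0.17,-1],
    [-0.53,-0.7,0,0,0,-0.17,-1],
    [-0.53,-0.7,0,0,0,-0.17,-1],
    [-0.53,-0.7,0,0,0,-0.17,-1],
    [-0.53,-0.7,0,0,0,-0.17,-1],
    [-0.53,-0.7,0,0,0,-0.17,-1],
    [-0.53,-0.7,0,0,0,-0.17,-1]
  ]
}}

```text
time_s: 2.5
eef_pos: [0.4521, 0.0507, 0.4435]
tcp_rot: [0.011, -3.141, 0.0]
wrist_force: [-0.9, -0.2, 0.6]
opening: 0.0929
grasp_force: 0.0
```

```bash
cat >> h.py <<'E'
def go(x,y,z,xdir=None):
    "row for a target TCP, tool down, tool x at world yaw xdir (deg)"
    s=r.sense();M=R.from_rotvec(s['tcp_rot']);d=M.inv().apply(np.array([x,y,z])-s['eef_pos'])/0.4
    if xdir is None: rv=np.zeros(3)
    else:
        T=R.from_euler('z',xdir,degrees=True)*R.from_euler('x',180,degrees=True); rv=(M.inv()*T).as_rotvec()/(np.pi/2)
    print('row',np.round(d,3),np.round(rv,3),'dist',np.round(np.linalg.norm(d)*.4,3)); return d,rv
def st():
    s=r.sense();M=R.from_rotvec(s['tcp_rot']).as_matrix()
    print('t',round(s['time_s'],2),'pos',np.round(s['eef_pos'],4),'xdir',round(np.degrees(np.arctan2(M[1,0],M[0,0])),2),'F',np.round(s['wrist_force'],1),'open',round(s['opening'],4),'g',round(s['grasp_force'],1),'q',np.round(s['joint_positions'],2))
E
python3 - <<'E'
from h import *
st();c=cam('wrist');save(c,'w1.png',scale=1.4);np.savez('w1.npz',**{k:c[k] for k in('img','depth','intrinsics','k1','wfc')})
print(c['tool_from_camera'])
c=cam('scene');save(c,'s1.png',crop=(100,120,460,330),scale=2.2)
np.savez('s1.npz',**{k:c[k] for k in('img','depth','intrinsics','k1','wfc')})
E
```

```text
t 2.5 pos [0.4521 0.0507 0.4435] xdir -179.6 F [-0.9 -0.2  0.6] open 0.0929 g 0.0 q [-0.6   0.06  0.39  1.92 -0.02  1.17  1.38]
[[ 1.46945103e-04  9.58021477e-01  2.86696403e-01  8.01471932e-02]
 [ 9.99999606e-01  1.10095536e-04 -8.80439834e-04 -2.96002919e-04]
 [-8.75044265e-04  2.86696419e-01 -9.58021084e-01 -1.40997427e-01]
 [ 0.00000000e+00  0.00000000e+00  0.00000000e+00  1.00000000e+00]]
```

View pics/w1.png

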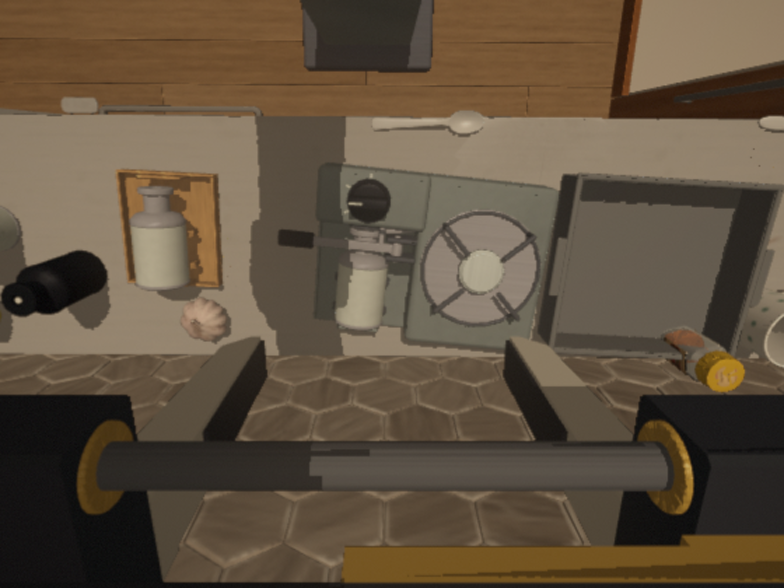

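View pics/s1.png

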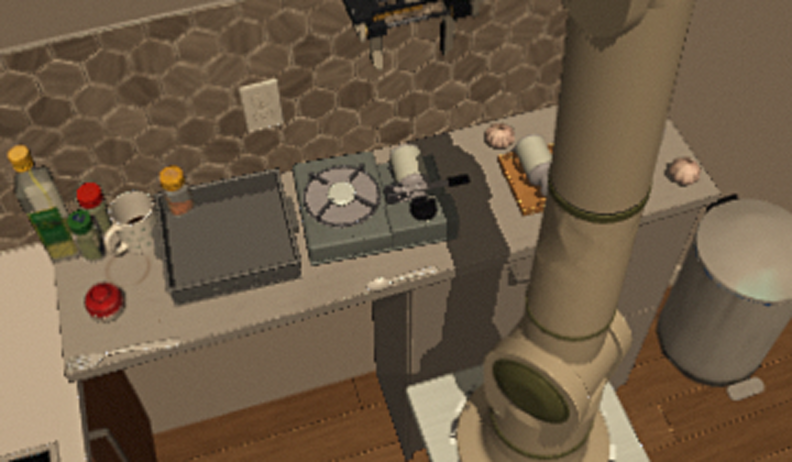

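Wrist view: knob at (368,200), lever pad (295,238), spent cartridge (360,290), tray with the fresh one (160,240), tub on the right, black one tipped by perspective at (60,280), empty's edge at (5,228). In the scene crop, the black tall lookalike is behind the arm; no other standing empties near tub or stove.

```bash
python3 - <<'E'
from h import *
np.set_printoptions(precision=4,suppress=True)
c=dict(np.load('w1.npz'));w=cloud(c)
P=lambda u,v,z:plane(c,u/1.4,v/1.4,z)
a=P(320,165,.068);b=P(556,189,.062);print('front',a,b,np.linalg.norm((a-b)[:2]),np.degrees(np.arctan2(*(b-a)[:2])))
a=P(405,341,.062);b=P(546,352,.062);print('back',a,b,np.degrees(np.arctan2(*(b-a)[:2])))
print('pad',P(295,238,.0735),w[int(238/1.4),int(295/1.4)])
print('knob',P(369,201,.085),'spent',w[int(295/1.4),int(361/1.4)],'fresh',w[int(250/1.4),int(160/1.4)])
# neck/base of cartridges
for n,z in(('spent',.05),('fresh',.042)):
    pass
print('spent collar,base',P(369,232,.062),P(358,329,.05))
print('fresh base L/R',P(137,285,.042),P(187,289,.042),'tray corners',P(119,171,.018),P(218,175,.018),P(220,288,.018),P(126,284,.018))
print('tub rims',P(567,177,.057),P(780,188,.057),P(545,350,.057))
save(c,'k1.png',crop=(190,100,400,250),scale=3.7)
E
```

```text
front [ 0.3942 -0.0189  0.068 ] [0.4183 0.2399 0.062 ] 0.2598333188760472 5.318512229535184
back [0.6012 0.0768 0.062 ] [0.6146 0.2497 0.062 ] 4.444193224184808
pad [ 0.4729 -0.0485  0.0735] [ 0.4726 -0.0493  0.0749]
knob [0.4302 0.0342 0.085 ] spent [0.536  0.0233 0.079 ] fresh [ 0.4878 -0.2031  0.0685]
spent collar,base [0.4677 0.0334 0.062 ] [0.5908 0.0192 0.05  ]
fresh base L/R [ 0.5384 -0.2493  0.042 ] [ 0.5431 -0.1891  0.042 ] tray corners [ 0.4049 -0.2635  0.018 ] [ 0.4087 -0.1468  0.018 ] [ 0.549  -0.1576  0.018 ] [ 0.5445 -0.2763  0.018 ]
tub rims [0.4056 0.2524 0.057 ] [0.4158 0.4915 0.057 ] [0.6142 0.2501 0.057 ]
```

View pics/k1.png

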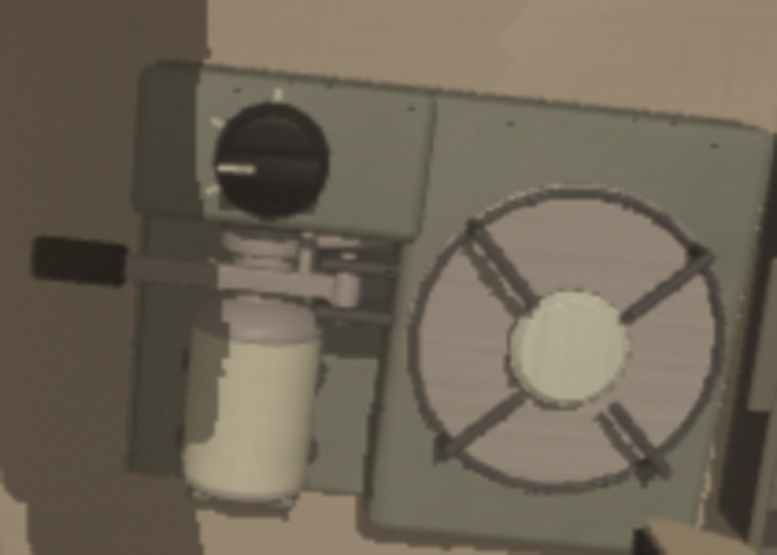

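```bash
python3 - <<'E'
from h import *
go(.43,.034,.25,90)
E
```

```text
row [ 0.056 -0.04   0.484] [ 0.    -0.     1.004] dist 0.196
```

Call:
{"name": "servo_tool", "arguments": {
  "steps": [
    [0.056,-0.04,0.48,0,0,0.95,0.31],
    [0.056,-0.04,0.48,0,0,0.95,0.31],
    [0.056,-0.04,0.48,0,0,0.95,0.31],
    [0.056,-0.04,0.48,0,0,0.95,0.31],
    [0.056,-0.04,0.48,0,0,0.95,0.31],
    [0.056,-0.04,0.48,0,0,0.95,0.31],
    [0.056,-0.04,0.48,0,0,0.95,0.31],
    [0.056,-0.04,0.48,0,0,0.95,0.31],
    [0.056,-0.04,0.48,0,0,0.95,0.31],
    [0.056,-0.04,0.48,0,0,0.95,0.31],
    [0.056,-0.04,0.48,0,0,0.95,0.31],
    [0.056,-0.04,0.48,0,0,0.95,0.31],
    [0.056,-0.04,0.48,0,0,0.95,0.31]
  ]
}}

```text
time_s: 3.9
eef_pos: [0.43, 0.0333, 0.2517]
tcp_rot: [2.123, 2.315, 0.0]
wrist_force: [0.5, 0.4, -0.1]
opening: 0.0326
grasp_force: 0.0
```

```bash
python3 - <<'E'
from h import *
st();c=cam('wrist');save(c,'w2.png',scale=1.4);np.savez('w2.npz',**{k:c[k] for k in('img','depth','intrinsics','k1','wfc')})
E
```

```text
t 3.9 pos [0.43   0.0333 0.2517] xdir 94.95 F [ 0.5  0.4 -0.1] open 0.0326 g 0.0 q [-0.74  0.28  0.68  2.26 -0.28  0.68  0.23]
```

View pics/w2.png

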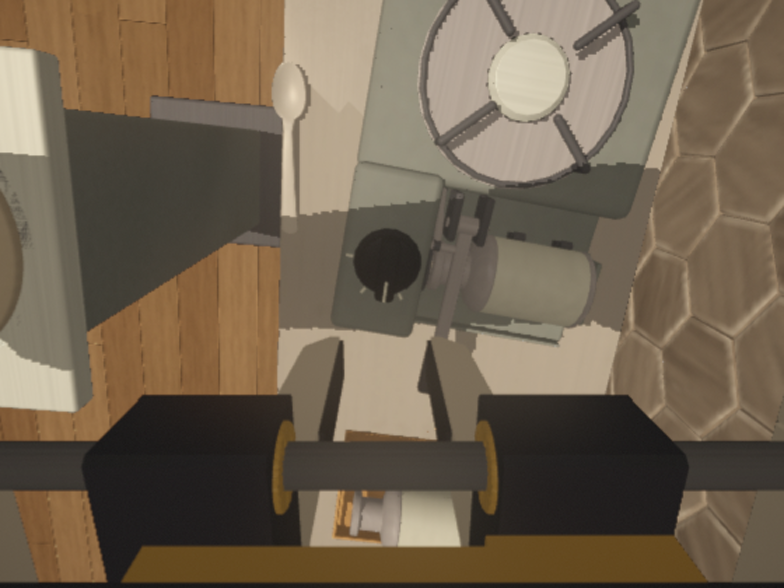

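Knob at (387,262) with its pointer straight down at (385,291); lever arm (455,280), spent cartridge (530,278).

```bash
python3 - <<'E'
from h import *
np.set_printoptions(precision=4,suppress=True)
c=dict(np.load('w2.npz'));w=cloud(c)
g=c['img'].max(2).astype(int);m=np.zeros_like(g,np.uint8);m[155:225,240:310]=(g[155:225,240:310]<45)
n,l,s,ct=cv2.connectedComponentsWithStats(m);i=1+s[1:,4].argmax();print(s[i],ct[i])
pts=np.argwhere(l==i)[:,::-1].astype(np.float32);(cx,cy),rad=cv2.minEnclosingCircle(pts);print(cx,cy,rad,plane(c,cx,cy,.078),plane(c,cx+rad,cy,.078)-plane(c,cx,cy,.078))
sel=w[l==i];print('top z',np.nanpercentile(sel[:,2],[5,50,95]))
top=(l==i)&(w[:,:,2]>.09);q=np.argwhere(top)[:,::-1].astype(np.float32)
pw=w[top][:,:2];mu=pw.mean(0);ev=np.linalg.eigh(np.cov(pw.T));print('bar',mu,ev[0]**.5*12**.5,np.degrees(np.arctan2(ev[1][1,1],ev[1][0,1])))
P=lambda u,v,z:plane(c,u/1.4,v/1.4,z)
a,b=P(360,165,.068),P(335,322,.068);print('deck front',a,b,np.degrees(np.arctan2(*(a-b)[1::-1])))
a,b=P(385,293,.1),P(386,283,.1);print('pointer',np.degrees(np.arctan2(*(a-b)[1::-1])),a)
print('pivot-ish',w[int(232/1.4),int(465/1.4)])
d=go(*plane(c,cx,cy,.078)[:2],.17,95)
E
```

```text
[ 258  168   42   41 1036] [281.5685 187.4488]
277.6982116699219 186.9454345703125 22.116016387939453 [0.4327 0.035  0.078 ] [0.0214 0.0019 0.    ]
top z [0.0683 0.0753 0.0991]
bar [0.4318 0.0394] [0.0135 0.0306] 87.52743298684203
deck front [0.4077 0.0979 0.068 ] [ 0.3972 -0.017   0.068 ] 84.80051510847962
pointer -90.46562497197577 [0.4314 0.0191 0.1   ]
pivot-ish [0.4829 0.0605 0.0753]
row [0.004 0.007 0.204] [ 0.    -0.    -0.001] dist 0.082
```

Call:
{"name": "servo_tool", "arguments": {
  "steps": [
    [0.004,0.006,0.2,0,0,0.067,0.31],
    [0.004,0.006,0.2,0,0,0.067,0.31],
    [0.004,0.006,0.3,0,0,0.067,0.31],
    [0.004,0.006,0.368,0,0,0.067,0.31],
    [0.004,0.006,0.368,0,0,0.067,0.31],
    [0.004,0.006,0.368,0,0,0.067,1],
    [0.004,0.006,0.368,0,0,0.067,1],
    [0.004,0.006,0.368,0,0,0.067,1],
    [0.004,0.006,0.368,0,0,0.067,1],
    [0.004,0.006,0.368,0,0,0.067,1]
  ],
  "force": 12
}}

```text
time_s: 4.95
eef_pos: [0.4319, 0.0351, 0.1055]
tcp_rot: [2.246, 2.197, 0.002]
wrist_force: [-3.5, -0.6, 5.9]
opening: 0.0131
grasp_force: 11.9
```

Call:
{"name": "servo_tool", "arguments": {
  "steps": [
    [0,0,0,0,0,0.95,1],
    [0,0,0,0,0,0.95,1],
    [0,0,0,0,0,0.95,1],
    [0,0,0,0,0,0.95,1],
    [0,0,0,0,0,0.95,1],
    [0,0,0,0,0,0.95,1],
    [0,0,0,0,0,0.95,1],
    [0,0,0,0,0,0.95,1],
    [0,0,0,0,0,0.95,1],
    [0,0,0,0,0,0.95,1],
    [0,0,0,0,0,0.95,1],
    [0,0,0,0,0,0.95,1]
  ]
}}

```text
time_s: 6.15
eef_pos: [0.434, 0.0331, 0.1056]
tcp_rot: [3.137, 0.086, 0.008]
wrist_force: [1.9, -9.0, -0.1]
opening: 0.0128
grasp_force: 12.0
```

Call:
{"name": "servo_tool", "arguments": {
  "steps": [
    [0,0,0,0,0,0.05,1],
    [0,0,0,0,0,0.08,1],
    [0,0,0,0,0,0.1,1],
    [0,0,0,0,0,0.13,1],
    [0,0,0,0,0,0.15,1],
    [0,0,0,0,0,0.15,1]
  ]
}}

```text
time_s: 6.75
eef_pos: [0.4344, 0.0328, 0.1057]
tcp_rot: [3.125, -0.284, 0.01]
wrist_force: [4.1, -10.6, -1.3]
opening: 0.0138
grasp_force: 12.5
```

```bash
python3 - <<'E'
from h import *
st();print(r.sense()['moment'])
E
```

```text
t 6.75 pos [0.4344 0.0328 0.1057] xdir -10.39 F [  4.1 -10.6  -1.3] open 0.0138 g 12.5 q [-0.66  0.62  0.67  2.4  -1.03  0.43 -0.85]
[-2.31024699 -0.61878629  0.28717486]
```

Call:
{"name": "servo_tool", "arguments": {
  "steps": [
    [0,0,0,0,0,0,0.31],
    [0,0,0,0,0,0,0.31],
    [0,0,-0.12,0,0,0,0.31],
    [0,0,-0.24,0,0,0,0.31],
    [0,0,-0.36,0,0,0,0.31],
    [0,0,-0.36,0,0,0,0.31]
  ]
}}

```text
time_s: 7.35
eef_pos: [0.434, 0.0355, 0.2528]
tcp_rot: [-3.126, 0.278, -0.009]
wrist_force: [0.4, 0.6, -0.5]
opening: 0.0319
grasp_force: 0.0
```

```bash
python3 - <<'E'
from h import *
st()
c=cam('wrist');w=cloud(c);np.savez('w3.npz',**{k:c[k] for k in('img','depth','intrinsics','k1','wfc')})
go(.472,-.048,.22,84.8)
c=dict(np.load('w2.npz'))
c=dict(np.load('w1.npz'));w=cloud(c)
g=c['img'].max(2);ok=(g<60)&(w[:,:,2]>.06)&(w[:,:,2]<.09)&(w[:,:,1]<-.02)&(w[:,:,1]>-.1)&(w[:,:,0]<.5)
p=w[ok];print('pad',ok.sum(),p.mean(0),p.min(0),p.max(0))
ev=np.linalg.eigh(np.cov(p[:,:2].T));print(np.degrees(np.arctan2(ev[1][1,1],ev[1][0,1])),ev[0]**.5*12**.5)
E
```

```text
t 7.35 pos [0.434  0.0355 0.2528] xdir -10.17 F [ 0.4  0.6 -0.5] open 0.0319 g 0.0 q [-1.02  0.42  1.14  2.27 -0.57  0.77 -1.23]
row [0.132 0.19  0.076] [ 0.    -0.004 -1.054] dist 0.098
pad 284 [ 0.47312608 -0.04797741  0.07358391] [ 0.46369576 -0.067165    0.06778055] [ 0.48279921 -0.02913119  0.07676494]
83.86642140676284 [0.01774399 0.03836811]
```

Call:
{"name": "servo_tool", "arguments": {
  "steps": [
    [0.13,0.19,0.07,0,0,-1,0.1],
    [0.13,0.19,0.07,0,0,-1,0.1],
    [0.13,0.19,0.07,0,0,-1,0.1],
    [0.13,0.19,0.07,0,0,-1,0.1],
    [0.13,0.19,0.07,0,0,-1,0.1],
    [0.13,0.19,0.07,0,0,-1,0.1],
    [0.13,0.19,0.07,0,0,-1,0.1],
    [0.13,0.19,0.07,0,0,-1,0.1],
    [0.13,0.19,0.07,0,0,-1,0.1],
    [0.13,0.19,0.07,0,0,-1,0.1],
    [0.13,0.19,0.07,0,0,-1,0.1],
    [0.13,0.19,0.07,0,0,-1,0.1],
    [0.13,0.19,0.07,0,0,-1,0.1]
  ]
}}

```text
time_s: 8.7
eef_pos: [0.4693, -0.0491, 0.2199]
tcp_rot: [-2.415, -2.008, 0.001]
wrist_force: [0.1, 1.1, 0.7]
opening: 0.0419
grasp_force: 0.0
```

```bash
python3 - <<'E'
from h import *
st()
c=cam('wrist');save(c,'w4.png',scale=1.4);np.savez('w4.npz',**{k:c[k] for k in('img','depth','intrinsics','k1','wfc')})
w=cloud(c);g=c['img'].max(2);ok=(g<60)&(w[:,:,2]>.06)&(w[:,:,2]<.09)&(w[:,:,1]<-.02)&(w[:,:,1]>-.1)&(w[:,:,0]<.5)
p=w[ok];print('pad',ok.sum(),p.mean(0),p.min(0),p.max(0))
# knob bar direction
m=(g<60)&(w[:,:,2]>.092)&(w[:,:,2]<.105)&(abs(w[:,:,0]-.432)<.03)&(abs(w[:,:,1]-.035)<.03)
q=w[m][:,:2]
if len(q)>10: ev=np.linalg.eigh(np.cov(q.T));print('bar',q.mean(0),np.degrees(np.arctan2(ev[1][1,1],ev[1][0,1])))
go(.473,-.048,.075,84.6)
E
```

```text
t 8.7 pos [ 0.4693 -0.0491  0.2199] xdir 79.49 F [0.1 1.1 0.7] open 0.0419 g 0.0 q [-0.39  0.37  0.5   2.21 -0.3   0.63  0.15]
pad 450 [ 0.47482775 -0.04029589  0.07379569] [ 0.46655236 -0.0532454   0.07042567] [ 0.48366622 -0.02867523  0.07618436]
bar [0.43397867 0.03241514] 174.68028988238177
row [0.004 0.009 0.363] [-0.001 -0.    -0.057] dist 0.145
```

View pics/w4.png

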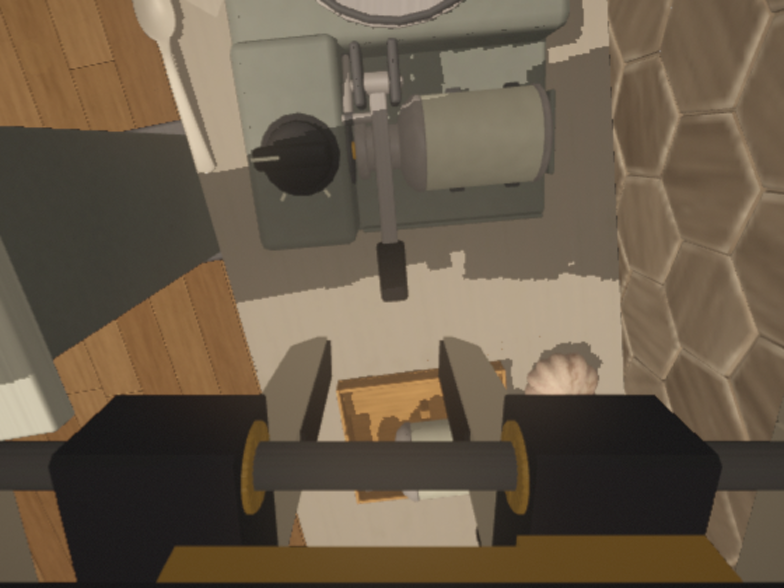

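Knob pointer now faces the front, (265,158): off. The pad is at (392,270), between the open jaws' line.

Call:
{"name": "servo_tool", "arguments": {
  "steps": [
    [0.004,0.009,0.12,0,0,-0.055,0.1],
    [0.004,0.009,0.24,0,0,-0.055,0.1],
    [0.004,0.009,0.33,0,0,-0.055,0.1],
    [0.004,0.009,0.363,0,0,-0.055,0.1],
    [0.004,0.009,0.363,0,0,-0.055,0.1],
    [0.004,0.009,0.363,0,0,-0.055,1],
    [0.004,0.009,0.363,0,0,-0.055,1],
    [0.004,0.009,0.363,0,0,-0.055,1],
    [0.004,0.009,0.363,0,0,-0.055,1],
    [0.004,0.009,0.363,0,0,-0.055,1]
  ],
  "force": 15
}}

```text
time_s: 9.75
eef_pos: [0.4742, -0.0481, 0.076]
tcp_rot: [2.322, 2.115, 0.002]
wrist_force: [-0.3, 0.2, 7.2]
opening: 0.0178
grasp_force: 15.0
```

```bash
python3 - <<'E'
from h import *
st()
for th in np.arange(0.1,1.45,.1): print(round(th,1),np.round([.113*(1-np.cos(th))/.4,-.113*np.sin(th)/.4],3))
E
```

```text
t 9.75 pos [ 0.4742 -0.0481  0.076 ] xdir 84.67 F [-0.3  0.2  7.2] open 0.0178 g 15.0 q [-0.17  0.61  0.22  2.31 -0.5   0.27  0.4 ]
0.1 [ 0.001 -0.028]
0.2 [ 0.006 -0.056]
0.3 [ 0.013 -0.083]
0.4 [ 0.022 -0.11 ]
0.5 [ 0.035 -0.135]
0.6 [ 0.049 -0.16 ]
0.7 [ 0.066 -0.182]
0.8 [ 0.086 -0.203]
0.9 [ 0.107 -0.221]
1.0 [ 0.13  -0.238]
1.1 [ 0.154 -0.252]
1.2 [ 0.18  -0.263]
1.3 [ 0.207 -0.272]
1.4 [ 0.234 -0.278]
```

Call:
{"name": "servo_tool", "arguments": {
  "steps": [
    [0.001,0,-0.028,0,0,0,1],
    [0.006,0,-0.056,0,0,0,1],
    [0.013,0,-0.083,0,0,0,1],
    [0.022,0,-0.11,0,0,0,1],
    [0.035,0,-0.135,0,0,0,1],
    [0.049,0,-0.16,0,0,0,1],
    [0.066,0,-0.182,0,0,0,1],
    [0.086,0,-0.203,0,0,0,1],
    [0.107,0,-0.221,0,0,0,1],
    [0.13,0,-0.238,0,0,0,1],
    [0.154,0,-0.252,0,0,0,1],
    [0.18,0,-0.263,0,0,0,1],
    [0.207,0,-0.272,0,0,0,1],
    [0.207,0,-0.272,0,0,0,1]
  ]
}}

```text
time_s: 11.15
eef_pos: [0.4821, 0.036, 0.185]
tcp_rot: [2.32, 2.118, 0.003]
wrist_force: [3.7, -0.4, 5.5]
opening: 0.0182
grasp_force: 15.0
```

```bash
python3 - <<'E'
from h import *
st()
E
```

```text
t 11.15 pos [0.4821 0.036  0.185 ] xdir 84.79 F [ 3.7 -0.4  5.5] open 0.0182 g 15.0 q [-0.53  0.44  0.47  2.22 -0.37  0.55  0.13]
```

Call:
{"name": "servo_tool", "arguments": {
  "steps": [
    [0,0,0,0,0,0,0],
    [0,0,0,0,0,0,0],
    [0,0,0,0,0,0,0],
    [0,0,-0.12,0,0,0,0],
    [0,0,-0.24,0,0,0,0],
    [0,0,-0.36,0,0,0,0],
    [0,0,-0.36,0,0,0,-0.5]
  ]
}}

```text
time_s: 11.85
eef_pos: [0.4832, 0.0338, 0.3329]
tcp_rot: [2.321, 2.113, 0.011]
wrist_force: [-0.4, -0.3, -0.5]
opening: 0.0509
grasp_force: 0.0
```

```bash
python3 - <<'E'
from h import *
st()
go(.545,.022,.30,174.8)
E
```

```text
t 11.85 pos [0.4832 0.0338 0.3329] xdir 84.62 F [-0.4 -0.3 -0.5] open 0.0509 g 0.0 q [-0.69  0.22  0.63  2.05 -0.17  0.91 -0.06]
row [-0.015  0.156  0.083] [ 0.005  0.002 -1.002] dist 0.071
```

Call:
{"name": "servo_tool", "arguments": {
  "steps": [
    [-0.015,0.156,0.08,0.005,0.002,-1,-0.5],
    [-0.015,0.156,0.08,0.005,0.002,-1,-0.5],
    [-0.015,0.156,0.08,0.005,0.002,-1,-0.5],
    [-0.015,0.156,0.08,0.005,0.002,-1,-0.5],
    [-0.015,0.156,0.08,0.005,0.002,-1,-0.5],
    [-0.015,0.156,0.08,0.005,0.002,-1,-0.5],
    [-0.015,0.156,0.08,0.005,0.002,-1,-0.5],
    [-0.015,0.156,0.08,0.005,0.002,-1,-0.5],
    [-0.015,0.156,0.08,0.005,0.002,-1,-0.5],
    [-0.015,0.156,0.08,0.005,0.002,-1,-0.5],
    [-0.015,0.156,0.08,0.005,0.002,-1,-0.5],
    [-0.015,0.156,0.08,0.005,0.002,-1,-0.5],
    [-0.015,0.156,0.08,0.005,0.002,-1,-0.5]
  ]
}}

```text
time_s: 13.15
eef_pos: [0.5424, 0.0222, 0.2955]
tcp_rot: [-0.15, -3.129, 0.004]
wrist_force: [-0.3, -0.1, -0.2]
opening: 0.0696
grasp_force: 0.0
```

```bash
python3 - <<'E'
from h import *
st();c=cam('wrist');save(c,'w5.png',scale=1.4);np.savez('w5.npz',**{k:c[k] for k in('img','depth','intrinsics','k1','wfc')})
E
```

```text
t 13.15 pos [0.5424 0.0222 0.2955] xdir 174.5 F [-0.3 -0.1 -0.2] open 0.0696 g 0.0 q [-0.3   0.33  0.21  1.96 -0.08  0.87  1.42]
```

View pics/w5.png

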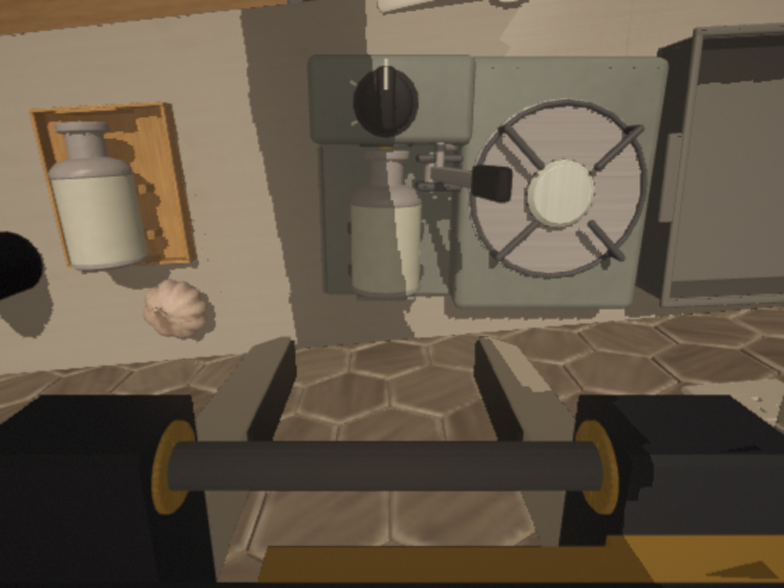

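Knob off at (385,100), lever up with its pad at (492,184), spent cartridge (387,240), tray cartridge (100,210), tub at right. Now its exact axis and the wall.

```bash
python3 - <<'E'
from h import *
np.set_printoptions(precision=4,suppress=True)
c=dict(np.load('w5.npz'));w=cloud(c)
P=lambda u,v,z:plane(c,u/1.4,v/1.4,z)
m=(w[:,:,2]>.058)&(abs(w[:,:,1]-.022)<.04)&(w[:,:,0]>.515)&(w[:,:,0]<.59);p=w[m];print('spent top',p.mean(0),p.min(0),p.max(0))
yaw=np.radians(-5.3);ax=np.array([np.cos(yaw),np.sin(yaw)]);n=np.array([-ax[1],ax[0]])
def info(z0,y0,x0,x1):
    m=(w[:,:,2]>z0)&(abs(w[:,:,1]-y0)<.05)&(w[:,:,0]>x0)&(w[:,:,0]<x1);p=w[m]
    # top ridge: fit z = a - (t-t0)^2/(2r)
    t=p[:,:2]@n;s=p[:,:2]@ax;top=p[:,2]>np.nanpercentile(p[:,2],97)-.012
    k=np.polyfit(t[top],p[top,2],2);t0=-k[1]/2/k[0];print('axis t',t0,'peak',np.polyval(k,t0),'s range',np.nanpercentile(s[top],[1,99]),'xy mid',ax*s[top].mean()+n*t0)
    for lo in np.arange(s.min(),s.max(),.008):
        q=(s>lo)&(s<lo+.008);print(round(lo,3),round(np.nanpercentile(p[q,2],95),4),end='; ')
    print()
    return t0
info(.045,.022,.44,.61)
info(.045,-.21,.40,.60)
print('fresh sides',P(57,230,.042),P(143,226,.042))
print('spent sides',P(352,265,.05),P(420,265,.05))
print('wall x',w[240,200],w[250,260])
E
```

```text
spent top [0.5282 0.0259 0.3349] [ 0.515 -0.018  0.058] [0.5894 0.062  0.3897]
axis t 0.07455063560079069 peak 0.3844051115445885 s range [0.5025 0.5252] xy mid [0.5186 0.0268]
0.432 0.0989; 0.44 0.0985; 0.448 0.069; 0.456 0.0901; 0.464 0.09; 0.472 0.1293; 0.48 0.0918; 0.488 0.0773; 0.496 0.3788; 0.504 0.3792; 0.512 0.3881; 0.52 0.3792; 0.528 0.3664; 0.536 0.3633; 0.544 0.3582; 0.552 0.0796; 0.56 0.0793; 0.568 0.08; 0.576 0.0618; 
axis t -0.169341239634979 peak 0.07000681157185645 s range [0.4419 0.5528] xy mid [ 0.4904 -0.2156]
0.438 0.0608; 0.446 0.0561; 0.454 0.0562; 0.462 0.0657; 0.47 0.0711; 0.478 0.0712; 0.486 0.0712; 0.494 0.0712; 0.502 0.0712; 0.51 0.071; 0.518 0.071; 0.526 0.0712; 0.534 0.0712; 0.542 0.0712; 0.55 0.072; 0.558 nan; 0.566 nan; 0.574 nan; 0.582 0.0572; 0.59 0.0579; 0.598 0.0526; 0.606 0.049; 
fresh sides [ 0.5039 -0.2564  0.042 ] [ 0.5075 -0.1822  0.042 ]
spent sides [ 0.5566 -0.0078  0.05  ] [0.5622 0.0501 0.05  ]
wall x [ 0.6354 -0.0938 -0.0009] [ 0.6521 -0.0094  0.014 ]
  return np.nanmean(a, axis, out=out, keepdims=keepdims)
```

```bash
python3 - <<'E'
from h import *
go(.5494,.0222,.12,174.8);go(.5494,.0222,.056,174.8)
E
```

```text
row [-0.021  0.003  0.439] [-0.002 -0.005 -0.003] dist 0.176
row [-0.022  0.003  0.599] [-0.002 -0.005 -0.003] dist 0.24
```

Call:
{"name": "servo_tool", "arguments": {
  "steps": [
    [-0.021,0.003,0.12,0,-0.005,0,-0.5],
    [-0.021,0.003,0.24,0,-0.005,0,-0.5],
    [-0.021,0.003,0.34,0,-0.005,0,-0.5],
    [-0.022,0.003,0.4,0,-0.005,0,-0.5],
    [-0.022,0.003,0.44,0,-0.005,0,-0.5],
    [-0.022,0.003,0.48,0,-0.005,0,-0.5],
    [-0.022,0.003,0.53,0,-0.005,0,-0.5],
    [-0.022,0.003,0.57,0,-0.005,0,-0.5],
    [-0.022,0.003,0.597,0,-0.005,0,-0.5],
    [-0.022,0.003,0.597,0,-0.005,0,-0.5]
  ]
}}

```text
time_s: 14.2
eef_pos: [0.5494, 0.0222, 0.0559]
tcp_rot: [-0.147, -3.137, 0.006]
wrist_force: [0.6, 0.1, 0.4]
opening: 0.0696
grasp_force: 0.0
```

Call:
{"name": "servo_tool", "arguments": {
  "steps": [
    [0,0,0,0,0,0,0],
    [0,0,0,0,0,0,0.5],
    [0,0,0,0,0,0,0.5],
    [0,0,0,0,0,0,0.5],
    [0,0,0,0,0,0,0.5]
  ],
  "force": 20
}}

```text
time_s: 14.7
eef_pos: [0.5504, 0.0216, 0.0579]
tcp_rot: [0.147, 3.136, -0.005]
wrist_force: [-0.2, -5.5, 6.8]
opening: 0.0594
grasp_force: 20.0
```

Call:
{"name": "servo_tool", "arguments": {
  "steps": [
    [0,0,-0.05,0,0,0,0.5],
    [0,0,-0.15,0,0,0,0.5],
    [0,0,-0.25,0,0,0,0.5],
    [0,0,-0.37,0,0,0,0.5],
    [0,0,-0.5,0,0,0,0.5],
    [0,0,-0.5,0,0,0,0.5]
  ]
}}

```text
time_s: 15.3
eef_pos: [0.5525, 0.0235, 0.2632]
tcp_rot: [0.145, 3.128, -0.001]
wrist_force: [-0.2, 0.4, -1.3]
opening: 0.0597
grasp_force: 20.0
```

```bash
python3 - <<'E'
from h import *
np.set_printoptions(precision=4,suppress=True)
st()
for f in('s1','w1','side0'):
    c=dict(np.load(f+'.npz'));w=cloud(c);x,y,z=w[...,0],w[...,1],w[...,2]
    fl=(z<.015)&(z>-.01)&(x>.42)&(x<.63)&(y>.26)&(y<.48)&(c['img'].max(2)<120)
    rim=(z>.045)&(z<.065)&(x>.38)&(x<.65)&(y>.246)&(y<.52)
    print(f,'floor',fl.sum(),np.percentile(x[fl],[1,99]),np.percentile(y[fl],[1,99]),'rim',rim.sum())
    if rim.sum()>20:
        q=np.float32(np.c_[x[rim],y[rim]]);print(cv2.minAreaRect(q),np.percentile(q,[1,99],axis=0))
E
```

```text
t 15.3 pos [0.5525 0.0235 0.2632] xdir 174.69 F [-0.2  0.4 -1.3] open 0.0597 g 20.0 q [-0.3   0.37  0.21  1.99 -0.1   0.78  1.45]
s1 floor 1868 [0.4483 0.6185] [0.267  0.4776] rim 682
((0.5230623483657837, 0.3829250931739807), (0.2533126473426819, 0.27364709973335266), 0.051962047815322876) [[0.4011 0.2501]
 [0.6495 0.5159]]
w1 floor 11737 [0.422  0.6153] [0.2623 0.4787] rim 4148
((0.5247079730033875, 0.3834553360939026), (0.27421653270721436, 0.23687085509300232), 87.20568084716797) [[0.4032 0.2488]
 [0.6331 0.5086]]
side0 floor 773 [0.4249 0.6151] [0.273  0.4792] rim 628
((0.524529755115509, 0.38428953289985657), (0.2711128294467926, 0.2528110146522522), 89.04524993896484) [[0.3989 0.2502]
 [0.6493 0.5091]]
```

```bash
python3 - <<'E'
from h import *
go(.51,.40,.30,178)
E
```

```text
row [ 0.192  0.927 -0.094] [-0.     0.007 -0.037] dist 0.381
```

Call:
{"name": "servo_tool", "arguments": {
  "steps": [
    [0,0,-0.1,0,0,-0.037,0.5],
    [0.19,0.93,-0.1,0,0.007,-0.037,0.5],
    [0.19,0.93,-0.1,0,0.007,-0.037,0.5],
    [0.19,0.93,-0.1,0,0.007,-0.037,0.5],
    [0.19,0.93,-0.1,0,0.007,-0.037,0.5],
    [0.19,0.93,-0.1,0,0.007,-0.037,0.5],
    [0.19,0.93,-0.1,0,0.007,-0.037,0.5],
    [0.19,0.93,-0.1,0,0.007,-0.037,0.5],
    [0.19,0.93,-0.1,0,0.007,-0.037,0.5],
    [0.19,0.93,-0.1,0,0.007,-0.037,0.5],
    [0.19,0.93,-0.1,0,0.007,-0.037,0.5],
    [0.19,0.93,-0.1,0,0.007,-0.037,0.5]
  ]
}}

```text
time_s: 16.5
eef_pos: [0.509, 0.3991, 0.2954]
tcp_rot: [-0.057, -3.13, 0.006]
wrist_force: [1.3, -0.7, -1.1]
opening: 0.0598
grasp_force: 20.0
```

```bash
python3 - <<'E'
from h import *
st();c=cam('wrist');save(c,'w6.png',scale=1.4);np.savez('w6.npz',**{k:c[k] for k in('img','depth','intrinsics','k1','wfc')})
E
```

```text
t 16.5 pos [0.509  0.3991 0.2954] xdir 177.92 F [ 1.3 -0.7 -1.1] open 0.0598 g 20.0 q [-0.84  0.46  0.13  1.73 -0.08  0.97  0.86]
```

View pics/w6.png

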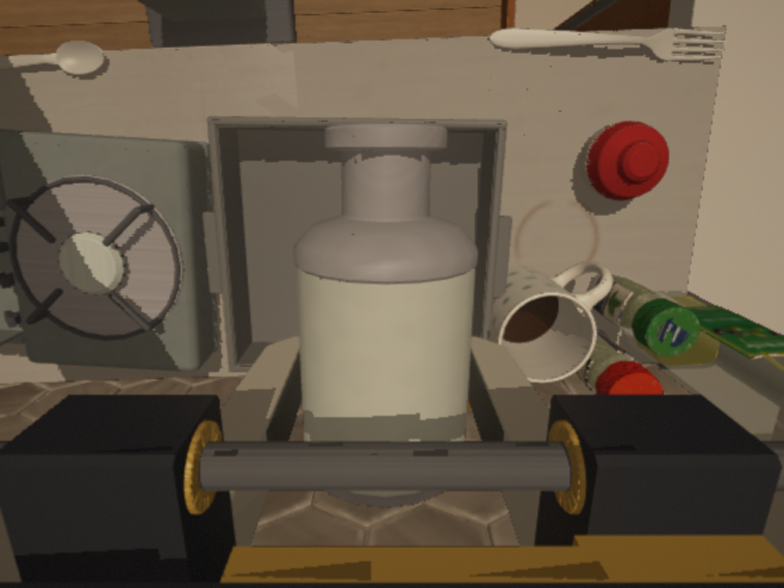

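Tub front rim from (209,118) to (506,122), back-left corner (232,372); a mug stands close to its left, so I lay the spent one in the right half.

```bash
python3 - <<'E'
from h import *
np.set_printoptions(precision=4,suppress=True)
c=dict(np.load('w6.npz'));P=lambda u,v,z:plane(c,u/1.4,v/1.4,z)
print('FR',P(209,118,.057),'FL',P(506,122,.057),'BR',P(231,373,.057))
w=cloud(c);print('mug',[w[int(v/1.4),int(u/1.4)] for u,v in((500,330),(595,320),(545,375),(545,285))])
E
```

```text
FR [0.4023 0.2666 0.057 ] FL [0.4135 0.4954 0.057 ] BR [0.6186 0.2561 0.057 ]
mug [array([0.5705, 0.4875, 0.0917]), array([ 0.6006,  0.6047, -0.0003]), array([0.6154, 0.5283, 0.0833]), array([0.5412, 0.5282, 0.0702])]
```

```bash
python3 - <<'E'
from h import *
go(.5333,.323,.12,177.2);go(.5333,.323,.046,177.2)
E
```

```text
row [-0.072 -0.186  0.439] [-0.002 -0.007  0.008] dist 0.193
row [-0.074 -0.185  0.624] [-0.002 -0.007  0.008] dist 0.262
```

Call:
{"name": "servo_tool", "arguments": {
  "steps": [
    [-0.074,-0.185,0.1,0,-0.007,0.008,0.5],
    [-0.074,-0.185,0.2,0,-0.007,0.008,0.5],
    [-0.074,-0.185,0.32,0,-0.007,0.008,0.5],
    [-0.074,-0.185,0.42,0,-0.007,0.008,0.5],
    [-0.074,-0.185,0.5,0,-0.007,0.008,0.5],
    [-0.074,-0.185,0.56,0,-0.007,0.008,0.5],
    [-0.074,-0.185,0.6,0,-0.007,0.008,0.5],
    [-0.074,-0.185,0.623,0,-0.007,0.008,0.5],
    [-0.074,-0.185,0.623,0,-0.007,0.008,0.5],
    [-0.074,-0.185,0.623,0,-0.007,0.008,-0.42],
    [-0.074,-0.185,0.623,0,-0.007,0.008,-0.42],
    [-0.074,-0.185,0.623,0,-0.007,0.008,-0.42],
    [-0.074,-0.185,0.623,0,-0.007,0.008,-0.42]
  ]
}}

```text
time_s: 17.85
eef_pos: [0.5336, 0.3251, 0.0475]
tcp_rot: [0.074, 3.139, -0.003]
wrist_force: [0.2, -0.3, -0.1]
opening: 0.0658
grasp_force: 0.0
```

Call:
{"name": "servo_tool", "arguments": {
  "steps": [
    [0,0,-0.05,0,0,0,-0.42],
    [0,0,-0.15,0,0,0,-0.42],
    [0,0,-0.27,0,0,0,-0.42],
    [0,0,-0.39,0,0,0,-0.42],
    [0,0,-0.51,0,0,0,-0.42],
    [0,0,-0.6,0,0,0,-0.42],
    [0,0,-0.6,0,0,0,-0.42]
  ]
}}

```text
time_s: 18.55
eef_pos: [0.535, 0.3266, 0.2927]
tcp_rot: [0.075, 3.133, 0.005]
wrist_force: [0.5, 0.3, -0.7]
opening: 0.0662
grasp_force: 0.0
```

```bash
python3 - <<'E'
from h import *
st();c=cam('wrist');save(c,'w7.png',scale=1);go(.52,-.10,.32,174.8);go(.52,-.10,.32)
E
```

```text
t 18.55 pos [0.535  0.3266 0.2927] xdir 177.26 F [ 0.5  0.3 -0.7] open 0.0662 g 0.0 q [-0.74  0.43  0.15  1.79 -0.07  0.92  0.96]
row [-0.016 -1.066 -0.076] [0.001 0.003 0.028] dist 0.427
row [-0.016 -1.066 -0.076] [0. 0. 0.] dist 0.427
```

View pics/w7.png

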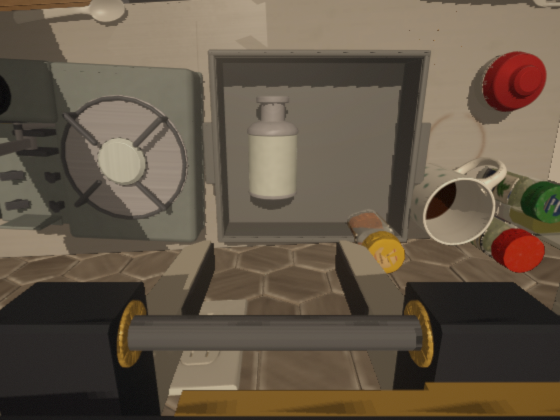

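Spent cartridge lies in the tub at (272,155). Now to the tray.

Call:
{"name": "servo_tool", "arguments": {
  "steps": [
    [0,-1,-0.07,0,0,0.028,-0.6],
    [0,-1,-0.07,0,0,0.028,-0.6],
    [0,-1,-0.07,0,0,0.028,-0.6],
    [0,-1,-0.07,0,0,0.028,-0.6],
    [0,-1,-0.07,0,0,0.028,-0.6],
    [0,-1,-0.07,0,0,0.028,-0.6],
    [0,-1,-0.07,0,0,0.028,-0.6],
    [0,-1,-0.07,0,0,0.028,-0.6],
    [0,-1,-0.07,0,0,0.028,-0.6]
  ]
}}

```text
time_s: 19.5
eef_pos: [0.5125, -0.0809, 0.3154]
tcp_rot: [-0.158, -3.138, 0.008]
wrist_force: [-0.0, 0.8, 0.8]
opening: 0.0744
grasp_force: 0.0
```

Call:
{"name": "servo_tool", "arguments": {
  "steps": [
    [0.07,-0.35,0,0,0,0,-0.7],
    [0.07,-0.35,0.1,0,0,0,-0.7],
    [0.07,-0.35,0.15,0,0,0,-0.7],
    [0.07,-0.35,0.15,0,0,0,-0.7],
    [0.07,-0.35,0.15,0,0,0,-0.7]
  ]
}}

```text
time_s: 20.0
eef_pos: [0.4719, -0.2115, 0.2543]
tcp_rot: [-0.148, -3.135, 0.003]
wrist_force: [0.6, 1.4, 0.5]
opening: 0.0793
grasp_force: 0.0
```

```bash
python3 - <<'E'
from h import *
np.set_printoptions(precision=4,suppress=True)
st();c=cam('wrist');save(c,'w8.png',scale=1.4);np.savez('w8.npz',**{k:c[k] for k in('img','depth','intrinsics','k1','wfc')})
w=cloud(c);x,y,z=w[...,0],w[...,1],w[...,2]
m=(z>.045)&(z<.078)&(x>.40)&(x<.57)&(abs(y+.217)<.05);m[230:]=0
p=w[m];top=p[p[:,2]>.066]
q=top[:,:2];ev=np.linalg.eigh(np.cov(q.T));d=ev[1][:,1];d*=np.sign(d[0]);print('ridge yaw',np.degrees(np.arctan2(d[1],d[0])),q.mean(0),(q@d).min(),(q@d).max(),top[:,2].max())
E
```

```text
t 20.0 pos [ 0.4719 -0.2115  0.2543] xdir 174.59 F [0.6 1.4 0.5] open 0.0793 g 0.0 q [ 0.09  0.35  0.29  2.07 -0.14  0.74  1.94]
ridge yaw -2.8136172104962363 [ 0.484  -0.2152] 0.4604200920270083 0.5291315854750545 0.07310319627017886
```

View pics/w8.png

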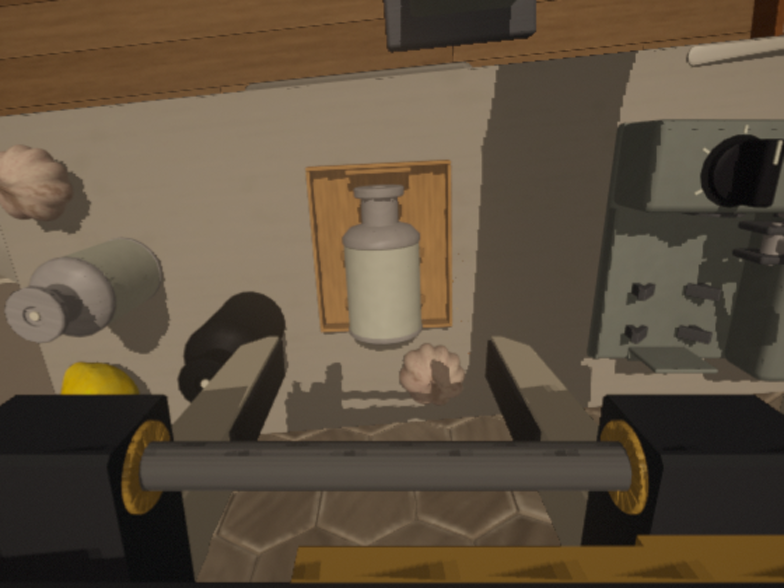

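Fresh cartridge (380,270) in the tray, black bottle at (240,330), the grey standing empty at (110,280) — its collar toward (37,313); lemon (100,380), two garlic bulbs (35,185),(432,373); the empty bay's V-rests at (640,310)–(700,310).

```bash
python3 - <<'E'
from h import *
np.set_printoptions(precision=4,suppress=True)
c=dict(np.load('w8.npz'));w=cloud(c);P=lambda u,v,z:plane(c,u/1.4,v/1.4,z)
for v in(255,285,315):
    row=w[int(v/1.4)];
    m=(row[:,2]>.03)&(row[:,2]<.09)&(abs(row[:,1]+.217)<.06);u=np.where(m)[0];print(v,u.min()*1.4,u.max()*1.4,P(u.min()*1.4,v,.042),P(u.max()*1.4,v,.042))
print('collar',P(357,190,.042),P(402,190,.042),'base',P(385,341,.042))
print('black base',P(285,320,.0),P(247,292,0),'black top',w[int(380/1.4),int(205/1.4)],'empty collar',P(35,315,.116),'base edge',P(160,275,.02))
print('rests',[w[int(v/1.4),int(u/1.4)] for u,v in((643,290),(700,290),(636,333),(694,333))])
E
```

```text
255 344.4 417.2 [ 0.4708 -0.2432  0.042 ] [ 0.4761 -0.1869  0.042 ]
285 345.79999999999995 418.59999999999997 [ 0.4951 -0.2449  0.042 ] [ 0.5005 -0.1876  0.042 ]
315 348.59999999999997 420.0 [ 0.5204 -0.2457  0.042 ] [ 0.5258 -0.1883  0.042 ]
collar [ 0.4223 -0.2279  0.042 ] [ 0.4255 -0.1945  0.042 ] base [ 0.5457 -0.2185  0.042 ]
black base [ 0.535  -0.3085  0.    ] [ 0.5055 -0.3381  0.    ] black top [ 0.5304 -0.3382  0.1152] empty collar [ 0.4749 -0.4365  0.116 ] base edge [ 0.4782 -0.4012  0.02  ]
rests [array([ 0.5232, -0.0077,  0.0362]), array([0.531 , 0.0446, 0.0269]), array([ 0.5602, -0.0104,  0.0346]), array([0.5669, 0.0402, 0.03  ])]
```

```bash
python3 - <<'E'
from h import *
go(.503,-.2165,.058,177.5)
E
```

```text
row [-0.077 -0.007  0.493] [-0.001 -0.001 -0.031] dist 0.2
```

Call:
{"name": "servo_tool", "arguments": {
  "steps": [
    [-0.077,-0.007,0.1,0,0,-0.031,-0.65],
    [-0.077,-0.007,0.22,0,0,-0.031,-0.65],
    [-0.077,-0.007,0.3,0,0,-0.031,-0.65],
    [-0.077,-0.007,0.38,0,0,-0.031,-0.65],
    [-0.077,-0.007,0.44,0,0,-0.031,-0.65],
    [-0.077,-0.007,0.48,0,0,-0.031,-0.65],
    [-0.077,-0.007,0.492,0,0,-0.031,-0.65],
    [-0.077,-0.007,0.492,0,0,-0.031,-0.65],
    [-0.077,-0.007,0.492,0,0,-0.031,0],
    [-0.077,-0.007,0.492,0,0,-0.031,0.5],
    [-0.077,-0.007,0.492,0,0,-0.031,0.5],
    [-0.077,-0.007,0.492,0,0,-0.031,0.5],
    [-0.077,-0.007,0.492,0,0,-0.031,0.5]
  ],
  "force": 25
}}

```text
time_s: 21.35
eef_pos: [0.5047, -0.2163, 0.0603]
tcp_rot: [0.066, 3.139, -0.003]
wrist_force: [0.6, 4.4, 7.4]
opening: 0.0596
grasp_force: 25.0
```

Call:
{"name": "servo_tool", "arguments": {
  "steps": [
    [0,0,-0.05,0,0,0,0.5],
    [0,0,-0.15,0,0,0,0.5],
    [0,0,-0.27,0,0,0,0.5],
    [0,0,-0.39,0,0,0,0.5],
    [0,0,-0.51,0,0,0,0.5],
    [0,0,-0.62,0,0,0,0.5],
    [0,0,-0.62,0,0,0,0.5]
  ]
}}

```text
time_s: 22.05
eef_pos: [0.5056, -0.2178, 0.3133]
tcp_rot: [0.068, 3.131, -0.008]
wrist_force: [-0.3, 0.4, -2.4]
opening: 0.0596
grasp_force: 25.0
```

```bash
python3 - <<'E'
from h import *
np.set_printoptions(precision=4,suppress=True)
st();c=cam('wrist');save(c,'w9.png',scale=1);np.savez('w9.npz',**{k:c[k] for k in('img','depth','intrinsics','k1','wfc')})
E
```

```text
t 22.05 pos [ 0.5056 -0.2178  0.3133] xdir 177.5 F [-0.3  0.4 -2.4] open 0.0596 g 25.0 q [ 0.07  0.31  0.31  1.94 -0.12  0.89  1.97]
```

View pics/w9.png

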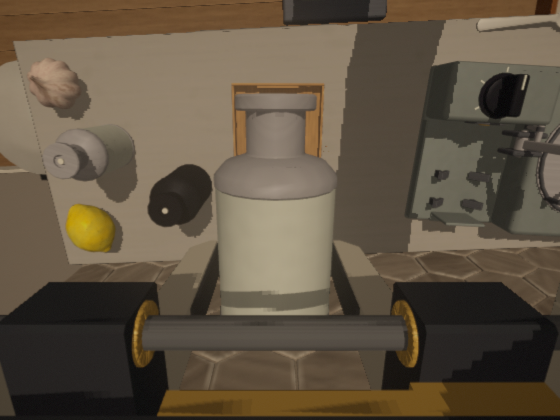

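```bash
python3 - <<'E'
from h import *
np.set_printoptions(precision=4,suppress=True)
for f in('w6','w9'):
    c=dict(np.load(f+'.npz'));w=cloud(c)
    T=np.eye(4)
    tfc=r.read_camera('wrist')['tool_from_camera'] if f=='w6' else tfc
    M=tfc@np.linalg.inv(c['wfc']);p=w@M[:3,:3].T+M[:3,3]
    m=(abs(p[...,1])<.035)&(abs(p[...,2])<.05)&(p[...,0]>-.02)&(p[...,0]<.12);q=p[m]
    print(f,'collar front',np.percentile(q[:,0],99.5),end=' ')
    xs=np.arange(0,.1,.006)
    for a in xs:
        k=(q[:,0]>=a)&(q[:,0]<a+.006)
        if k.sum()>5: print(round(a,3),np.round([q[k,2].min(),q[k,1].min(),q[k,1].max()],4),end=';')
    k=q[(q[:,0]>.0)&(q[:,0]<.03)];
    ridge=[(a,np.mean(q[(q[:,0]>=a)&(q[:,0]<a+.006)&(q[:,2]<np.percentile(q[(q[:,0]>=a)&(q[:,0]<a+.006),2],1)+.004),1])) for a in np.arange(.0,.03,.006)];print('\nridge',np.round(ridge,4))
st()
E
```

```text
w6 collar front 0.08476141134957399 0.0 [-0.0499 -0.0317  0.0313];0.006 [-0.0412 -0.035   0.035 ];0.012 [-0.0225 -0.0284  0.0281];0.018 [-0.0223 -0.0289  0.0282];0.024 [-0.0221 -0.0283  0.0284];0.03 [-0.0221 -0.0287  0.0282];0.036 [-0.0216 -0.0286  0.0284];0.042 [-0.0224 -0.0283  0.0282];0.048 [-0.022  -0.0297  0.0297];0.054 [-0.0173 -0.0247  0.0241];0.06 [-0.0068 -0.0139  0.0139];0.066 [-0.006  -0.0137  0.0136];0.072 [-0.0059 -0.014   0.0159];0.078 [-0.0109 -0.0181  0.018 ];0.084 [-0.0101 -0.0177  0.0177];
ridge [[ 0.      0.0003]
 [ 0.006   0.0039]
 [ 0.012  -0.0001]
 [ 0.018  -0.0001]
 [ 0.024  -0.0001]]
w9 collar front 0.08314499462248803 0.0 [-0.0497 -0.0318  0.0313];0.006 [-0.0417 -0.035   0.035 ];0.012 [-0.0117 -0.0287  0.0282];0.018 [-0.0121 -0.0285  0.0284];0.024 [-0.0124 -0.0287  0.0282];0.03 [-0.0122 -0.0285  0.0282];0.036 [-0.0118 -0.0285  0.0281];0.042 [-0.0125 -0.0294  0.0295];0.048 [-0.0112 -0.029   0.0286];0.054 [-0.0061 -0.0233  0.0228];0.06 [ 0.0036 -0.0137  0.0137];0.066 [ 0.0031 -0.0134  0.014 ];0.072 [-0.0006 -0.0178  0.0176];0.078 [-0.0017 -0.0178  0.0182];
ridge [[ 0.     -0.0003]
 [ 0.006   0.0021]
 [ 0.012  -0.    ]
 [ 0.018  -0.0004]
 [ 0.024  -0.0001]]
t 22.15 pos [ 0.5037 -0.2164  0.3082] xdir 177.54 F [ 0.3  0.3 -3. ] open 0.0593 g 25.0 q [ 0.07  0.32  0.31  1.95 -0.12  0.89  1.97]
```

```bash
python3 - <<'E'
from h import *
go(.5487,.0218,.30,174.7)
E
```

```text
row [-0.087  0.6    0.019] [-0.002  0.002  0.032] dist 0.243
```

Call:
{"name": "servo_tool", "arguments": {
  "steps": [
    [-0.087,0.6,0.0,-0.002,0.002,0.032,0.5],
    [-0.087,0.6,0.0,-0.002,0.002,0.032,0.5],
    [-0.087,0.6,0.0,-0.002,0.002,0.032,0.5],
    [-0.087,0.6,0.0,-0.002,0.002,0.032,0.5],
    [-0.087,0.6,0.0,-0.002,0.002,0.032,0.5],
    [-0.087,0.6,0.0,-0.002,0.002,0.032,0.5],
    [-0.087,0.6,0.0,-0.002,0.002,0.032,0.5],
    [-0.087,0.6,0.0,-0.002,0.002,0.032,0.5],
    [-0.087,0.6,0.0,-0.002,0.002,0.032,0.5]
  ]
}}

```text
time_s: 23.05
eef_pos: [0.5484, 0.0202, 0.3062]
tcp_rot: [-0.15, -3.135, 0.0]
wrist_force: [0.3, -0.4, -2.5]
opening: 0.0594
grasp_force: 25.0
```

```bash
python3 - <<'E'
from h import *
st();go(.5487,.0218,.10,174.7);go(.5487,.0218,.068,174.7)
E
```

```text
t 23.05 pos [0.5484 0.0202 0.3062] xdir 174.52 F [ 0.3 -0.4 -2.5] open 0.0594 g 25.0 q [-0.33  0.32  0.26  1.94 -0.1   0.89  1.45]
row [-0.002  0.004  0.515] [-0.    -0.002 -0.002] dist 0.206
row [-0.002  0.004  0.595] [-0.    -0.002 -0.002] dist 0.238
```

Call:
{"name": "servo_tool", "arguments": {
  "steps": [
    [-0.002,0.004,0.12,0,-0.002,-0.002,0.5],
    [-0.002,0.004,0.24,0,-0.002,-0.002,0.5],
    [-0.002,0.004,0.35,0,-0.002,-0.002,0.5],
    [-0.002,0.004,0.44,0,-0.002,-0.002,0.5],
    [-0.002,0.004,0.5,0,-0.002,-0.002,0.5],
    [-0.002,0.004,0.53,0,-0.002,-0.002,0.5],
    [-0.002,0.004,0.55,0,-0.002,-0.002,0.5],
    [-0.002,0.004,0.565,0,-0.002,-0.002,0.5],
    [-0.002,0.004,0.58,0,-0.002,-0.002,0.5],
    [-0.002,0.004,0.59,0,-0.002,-0.002,0.5],
    [-0.002,0.004,0.59,0,-0.002,-0.002,0.5]
  ]
}}

```text
time_s: 24.15
eef_pos: [0.5495, 0.0235, 0.0709]
tcp_rot: [0.141, 3.137, 0.001]
wrist_force: [0.5, 0.5, -2.1]
opening: 0.0596
grasp_force: 25.0
```

```bash
python3 - <<'E'
from h import *
st();c=cam('wrist');save(c,'w10.png',scale=1)
E
```

```text
t 24.15 pos [0.5495 0.0235 0.0709] xdir 174.85 F [ 0.5  0.5 -2.1] open 0.0596 g 25.0 q [-0.23  0.65  0.13  2.14 -0.22  0.36  1.56]
```

Call:
{"name": "servo_tool", "arguments": {
  "steps": [
    [0.0,-0.003,0.004,0,0,0,0.5],
    [0.0,-0.003,0.007,0,0,0,0.5],
    [0.0,-0.003,0.007,0,0,0,-0.5],
    [0.0,-0.003,0.007,0,0,0,-0.5],
    [0.0,-0.003,0.007,0,0,0,-0.5],
    [0.0,-0.003,0.007,0,0,0,-0.5],
    [0.0,-0.003,-0.05,0,0,0,-0.5],
    [0.0,-0.003,-0.15,0,0,0,-0.5],
    [0.0,-0.003,-0.27,0,0,0,-0.5],
    [0.0,-0.003,-0.39,0,0,0,-0.5],
    [0.0,-0.003,-0.51,0,0,0,-0.5],
    [0.0,-0.003,-0.6,0,0,0,-0.5],
    [0.0,-0.003,-0.6,0,0,0,-0.5]
  ]
}}

```text
time_s: 25.5
eef_pos: [0.5509, 0.0223, 0.3158]
tcp_rot: [0.141, 3.129, 0.004]
wrist_force: [0.4, -0.6, -0.9]
opening: 0.0698
grasp_force: 0.0
```

```bash
python3 - <<'E'
from h import *
np.set_printoptions(precision=4,suppress=True)
st();c=cam('wrist');save(c,'w11.png',scale=1);np.savez('w11.npz',**{k:c[k] for k in('img','depth','intrinsics','k1','wfc')})
w=cloud(c);x,y,z=w[...,0],w[...,1],w[...,2]
yaw=np.radians(-5.3);ax=np.array([np.cos(yaw),np.sin(yaw)]);n=np.array([-ax[1],ax[0]])
s=w[...,:2]@ax;t=w[...,:2]@n
for a in np.arange(.46,.6,.006):
    m=(s>a)&(s<a+.006)&(abs(t-.073)<.035)&(z>.04)&(z<.095);m[240:]=0
    if m.sum()>3: k=z[m]>z[m].max()-.004; print(round(a,3),round(np.percentile(z[m],98),4),round(t[m][k].mean(),4),end='; ')
m=(z>.13)&(z<.24)&(abs(x-.48)<.05)&(y>.02)&(y<.13)&(c['img'].max(2)<60);m[240:]=0;print('\nlever pad',w[m].mean(0),w[m].min(0),w[m].max(0))
E
```

```text
t 25.5 pos [0.5509 0.0223 0.3158] xdir 174.84 F [ 0.4 -0.6 -0.9] open 0.0698 g 0.0 q [-0.35  0.31  0.27  1.93 -0.11  0.9   1.46]
0.46 0.0773 0.1023; 0.466 0.0775 0.1029; 0.472 0.0871 0.1077; 0.478 0.0811 0.1073; 0.484 0.0777 0.1022; 0.49 0.0775 0.0747; 0.496 0.0804 0.072; 0.502 0.08 0.0716; 0.508 0.0799 0.0728; 0.514 0.0803 0.0722; 0.52 0.0803 0.0715; 0.526 0.08 0.0719; 0.532 0.0798 0.0718; 0.538 0.0799 0.0716; 0.544 0.0798 0.072; 0.55 0.0799 0.0722; 0.556 0.0798 0.0723; 0.562 0.0798 0.0718; 0.568 0.0802 0.0719; 0.574 0.0799 0.0729; 0.58 0.0612 0.0711; 
lever pad [0.4862 0.0827 0.1893] [0.478  0.0766 0.1647] [0.4949 0.0906 0.2021]
```

View pics/w11.png

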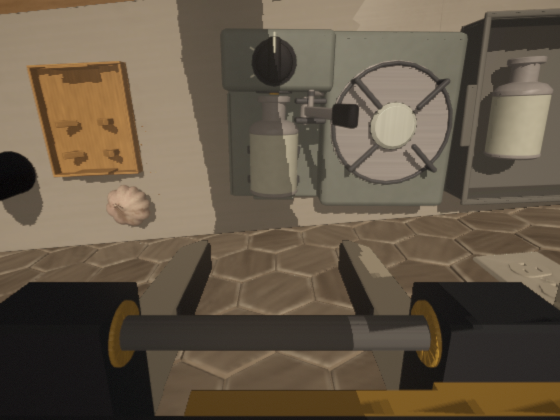

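Fresh cartridge lies level in the bay (barrel top 80 mm everywhere), lever up with pad at (345,116). Next, pinch the pad and bring it down.

```bash
python3 - <<'E'
from h import *
go(.4865,.0844,.29,84.7)
for th in np.arange(1.75,-.04,-.1): print(round(th,2),np.round([.113*(np.cos(1.75)-np.cos(th))/.4,.113*(np.sin(1.75)-np.sin(th))/.4],3))
E
```

```text
row [0.172 0.14  0.057] [0.004 0.002 1.002] dist 0.092
1.75 [0. 0.]
1.65 [-0.028 -0.004]
1.55 [-0.056 -0.004]
1.45 [-0.084 -0.002]
1.35 [-0.112  0.002]
1.25 [-0.139  0.01 ]
1.15 [-0.166  0.02 ]
1.05 [-0.191  0.033]
0.95 [-0.215  0.048]
0.85 [-0.237  0.066]
0.75 [-0.257  0.085]
0.65 [-0.275  0.107]
0.55 [-0.291  0.13 ]
0.45 [-0.305  0.155]
0.35 [-0.316  0.181]
0.25 [-0.324  0.208]
0.15 [-0.33   0.236]
0.05 [-0.333  0.264]
```

Call:
{"name": "servo_tool", "arguments": {
  "steps": [
    [0.172,0.14,0.0,0.004,0.002,1,0.1],
    [0.172,0.14,0.0,0.004,0.002,1,0.1],
    [0.172,0.14,0.0,0.004,0.002,1,0.1],
    [0.172,0.14,0.057,0.004,0.002,1,0.1],
    [0.172,0.14,0.057,0.004,0.002,1,0.1],
    [0.172,0.14,0.057,0.004,0.002,1,0.1],
    [0.172,0.14,0.057,0.004,0.002,1,0.1],
    [0.172,0.14,0.057,0.004,0.002,1,0.1],
    [0.172,0.14,0.057,0.004,0.002,1,0.1],
    [0.172,0.14,0.057,0.004,0.002,1,0.1],
    [0.172,0.14,0.057,0.004,0.002,1,0.1],
    [0.172,0.14,0.057,0.004,0.002,1,0.1],
    [0.172,0.14,0.057,0.004,0.002,1,0.1]
  ]
}}

```text
time_s: 26.85
eef_pos: [0.485, 0.0842, 0.2871]
tcp_rot: [-2.314, -2.12, 0.01]
wrist_force: [0.5, -0.7, 0.2]
opening: 0.0418
grasp_force: 0.0
```

```bash
python3 - <<'E'
from h import *
st();go(.4865,.0844,.187,84.7)
c=cam('wrist');w=cloud(c);m=(w[...,2]>.13)&(w[...,2]<.21)&(abs(w[...,0]-.485)<.03)&(w[...,1]>.02)&(w[...,1]<.13)&(c['img'].max(2)<60)
print(w[m].mean(0),w[m].min(0),w[m].max(0))
E
```

```text
t 26.85 pos [0.485  0.0842 0.2871] xdir 85.0 F [ 0.5 -0.7  0.2] open 0.0418 g 0.0 q [-0.76  0.31  0.62  2.09 -0.24  0.82 -0.08]
row [0.001 0.005 0.25 ] [-0.004  0.002  0.003] dist 0.1
[0.48723106 0.08852111 0.19397654] [0.47795357 0.08058042 0.14250801] [0.49581782 0.09230406 0.20205472]
```

Call:
{"name": "servo_tool", "arguments": {
  "steps": [
    [0.002,0.005,0.1,0,0,0,0.1],
    [0.002,0.005,0.2,0,0,0,0.1],
    [0.002,0.005,0.25,0,0,0,0.1],
    [0.002,0.005,0.25,0,0,0,0.1],
    [0.002,0.005,0.25,0,0,0,1],
    [0.002,0.005,0.25,0,0,0,1],
    [0.002,0.005,0.25,0,0,0,1],
    [0.002,0.005,0.25,0,0,0,1]
  ],
  "force": 15
}}

```text
time_s: 27.7
eef_pos: [0.4872, 0.085, 0.1889]
tcp_rot: [-2.317, -2.118, 0.005]
wrist_force: [-1.5, -0.1, 6.8]
opening: 0.0182
grasp_force: 15.0
```

Call:
{"name": "servo_tool", "arguments": {
  "steps": [
    [-0.028,0,-0.004,0,0,0,1],
    [-0.056,0,-0.004,0,0,0,1],
    [-0.084,0,-0.002,0,0,0,1],
    [-0.112,0,0.002,0,0,0,1],
    [-0.139,0,0.01,0,0,0,1],
    [-0.166,0,0.02,0,0,0,1],
    [-0.191,0,0.033,0,0,0,1],
    [-0.215,0,0.048,0,0,0,1],
    [-0.237,0,0.066,0,0,0,1],
    [-0.257,0,0.085,0,0,0,1],
    [-0.275,0,0.107,0,0,0,1],
    [-0.291,0,0.13,0,0,0,1],
    [-0.305,0,0.155,0,0,0,1],
    [-0.316,0,0.181,0,0,0,1],
    [-0.324,0,0.208,0,0,0,1],
    [-0.33,0,0.236,0,0,0,1],
    [-0.333,0,0.264,0,0,0,1],
    [-0.333,0,0.278,0,0,0,1],
    [-0.333,0,0.285,0,0,0,1],
    [-0.333,0,0.285,0,0,0,1]
  ]
}}

```text
time_s: 29.7
eef_pos: [0.4739, -0.0514, 0.074]
tcp_rot: [-2.323, -2.115, 0.011]
wrist_force: [-3.2, -12.2, -0.9]
opening: 0.0175
grasp_force: 15.0
```

Call:
{"name": "servo_tool", "arguments": {
  "steps": [
    [0,0,0,0,0,0,0.1],
    [0,0,0,0,0,0,0.1],
    [0,0,0,0,0,0,0.1],
    [0,0,-0.1,0,0,0,0.1],
    [0,0,-0.22,0,0,0,0.1],
    [0,0,-0.34,0,0,0,0.1],
    [0,0,-0.46,0,0,0,0.1],
    [0,0,-0.5,0,0,0,0.1]
  ]
}}

```text
time_s: 30.5
eef_pos: [0.4769, -0.048, 0.2783]
tcp_rot: [2.318, 2.119, 0.0]
wrist_force: [0.6, 0.8, -0.2]
opening: 0.042
grasp_force: 0.0
```

```bash
python3 - <<'E'
from h import *
st();c=cam('wrist');save(c,'w12.png',scale=1)
w=cloud(c);x,y,z=w[...,0],w[...,1],w[...,2];g=c['img'].max(2)
m=(g<60)&(z>.05)&(z<.11)&(y<-.02)&(y>-.09)&(abs(x-.473)<.025);print('pad',m.sum(),w[m].mean(0),w[m].min(0),w[m].max(0))
go(.47,-.35,.30,174)
E
```

```text
t 30.5 pos [ 0.4769 -0.048   0.2783] xdir 84.87 F [ 0.6  0.8 -0.2] open 0.042 g 0.0 q [-0.5   0.3   0.63  2.13 -0.25  0.78  0.19]
pad 275 [ 0.47470892 -0.03946466  0.07388684] [ 0.46670632 -0.05081877  0.07132381] [ 0.48297056 -0.02895577  0.07631716]
row [-0.754  0.049 -0.053] [ 0.001  0.001 -0.99 ] dist 0.303
```

View pics/w12.png

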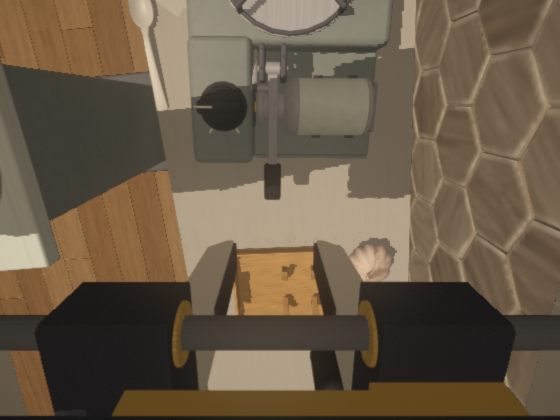

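Lever level over the neck, pad at (272,180) at its original height (74 mm top). Now the remaining empty: of the two bottle shapes (w8: black at (240,330), grey with pale band at (110,280)) only the grey one fits; I go above it and measure it.

Call:
{"name": "servo_tool", "arguments": {
  "steps": [
    [-0.8,0.049,-0.1,0,0,-0.99,-1],
    [-0.8,0.049,-0.1,0,0,-0.99,-1],
    [-0.8,0.049,-0.1,0,0,-0.99,-1],
    [-0.8,0.049,-0.1,0,0,-0.99,-1],
    [-0.8,0.049,-0.1,0,0,-0.99,-1],
    [-0.8,0.049,-0.1,0,0,-0.99,-1],
    [-0.8,0.049,-0.1,0,0,-0.99,-1],
    [-0.8,0.049,-0.1,0,0,-0.99,-1],
    [-0.8,0.049,-0.1,0,0,-0.99,-1],
    [-0.8,0.049,-0.1,0,0,-0.99,-1],
    [-0.8,0.049,-0.1,0,0,-0.99,-1],
    [-0.8,0.049,-0.1,0,0,-0.99,-1],
    [-0.8,0.049,-0.1,0,0,-0.99,-1]
  ]
}}

```text
time_s: 31.85
eef_pos: [0.4664, -0.3681, 0.3141]
tcp_rot: [-0.17, -3.131, 0.001]
wrist_force: [-0.3, -0.7, 0.7]
opening: 0.0926
grasp_force: 0.0
```

```bash
python3 - <<'E'
from h import *
np.set_printoptions(precision=3,suppress=True)
def blobs(c,lo=.018,hi=.13):
    w=cloud(c);z=w[...,2];m=((z>lo)&(z<hi)&(w[...,0]>.36)&(w[...,0]<.64)).astype(np.uint8)
    n,l,s,ct=cv2.connectedComponentsWithStats(m)
    for i in range(1,n):
        if s[i,4]<120: continue
        p=w[l==i];px=c['img'][l==i];top=p[p[:,2]>np.percentile(p[:,2],98)-.006]
        print('px',np.int32(ct[i]),'n',s[i,4],'xyz',np.nanmedian(p,0),'zmax',np.percentile(p[:,2],99),'top',top.mean(0),'rgb',np.median(px,0),'x',np.percentile(p[:,0],[2,98]),'y',np.percentile(p[:,1],[2,98]))
st()
c=cam('wrist');cv2.imwrite('pics/w13.png',c['img'][:,:,::-1]);print('wrist');blobs(c)
c=cam('side');print('side');blobs(c)
E
```

```text
t 31.85 pos [ 0.466 -0.368  0.314] xdir 173.8 F [-0.3 -0.7  0.7] open 0.0926 g 0.0 q [ 0.38  0.38  0.26  1.84 -0.11  0.95  2.16]
wrist
px [551 107] n 864 xyz [ 0.429 -0.025  0.032] zmax 0.04994399534046438 top [ 0.442 -0.026  0.046] rgb [39. 38. 32.] x [0.395 0.454] y [-0.027 -0.02 ]
px [176 121] n 1682 xyz [ 0.394 -0.48   0.039] zmax 0.05533444921022642 top [ 0.394 -0.484  0.051] rgb [141. 115.  94.] x [0.369 0.42 ] y [-0.507 -0.458]
px [397 109] n 192 xyz [ 0.409 -0.209  0.032] zmax 0.034467419973868395 top [ 0.41  -0.212  0.033] rgb [137.  97.  52.] x [0.405 0.412] y [-0.237 -0.174]
px [536 169] n 970 xyz [ 0.48  -0.039  0.027] zmax 0.07594953488311836 top [ 0.473 -0.056  0.074] rgb [39. 37. 31.] x [0.46  0.582] y [-0.069 -0.027]
px [217 186] n 2429 xyz [ 0.467 -0.431  0.087] zmax 0.11718916528727506 top [ 0.475 -0.438  0.116] rgb [129. 116. 103.] x [0.447 0.496] y [-0.461 -0.41 ]
px [304 223] n 2412 xyz [ 0.521 -0.34   0.087] zmax 0.11730138420662906 top [ 0.532 -0.339  0.116] rgb [43. 37. 30.] x [0.504 0.548] y [-0.366 -0.313]
px [551 216] n 405 xyz [ 0.568 -0.007  0.034] zmax 0
[... 911 characters left out ...]
549056 top [0.44  0.601 0.054] rgb [143.5  67.   58.5] x [0.411 0.468] y [0.569 0.619]
px [339 251] n 203 xyz [ 0.578 -0.19   0.036] zmax 0.05763875789305833 top [ 0.581 -0.184  0.051] rgb [116.  97.  84.] x [0.559 0.606] y [-0.209 -0.162]
px [363 291] n 1357 xyz [ 0.482 -0.429  0.08 ] zmax 0.11888328230953554 top [ 0.497 -0.395  0.116] rgb [117. 111.  97.] x [0.444 0.546] y [-0.467 -0.323]
px [405 305] n 362 xyz [ 0.567 -0.487  0.043] zmax 0.057393682726318444 top [ 0.576 -0.478  0.054] rgb [217. 180.  80.] x [0.545 0.599] y [-0.503 -0.458]
px [354 337] n 363 xyz [ 0.383 -0.494  0.036] zmax 0.05187372918735459 top [ 0.39  -0.487  0.047] rgb [192. 160. 136.] x [0.365 0.413] y [-0.513 -0.465]
```

Only one grey empty is there: axis (0.475, -0.438), height 116 as given; the other is dark (black).

```bash
python3 - <<'E'
from h import *
go(.475,-.438,.076,174)
E
```

```text
row [-0.043 -0.171  0.596] [-0.001 -0.003 -0.002] dist 0.249
```

Call:
{"name": "servo_tool", "arguments": {
  "steps": [
    [-0.041,-0.171,0.05,0,-0.002,0,-1],
    [-0.041,-0.171,0.1,0,-0.002,0,-1],
    [-0.041,-0.171,0.2,0,-0.002,0,-1],
    [-0.041,-0.171,0.3,0,-0.002,0,-1],
    [-0.041,-0.171,0.4,0,-0.002,0,-1],
    [-0.041,-0.171,0.5,0,-0.002,0,-1],
    [-0.041,-0.171,0.57,0,-0.002,0,-1],
    [-0.041,-0.171,0.594,0,-0.002,0,-1],
    [-0.041,-0.171,0.594,0,-0.002,0,-1],
    [-0.041,-0.171,0.594,0,-0.002,0,0],
    [-0.041,-0.171,0.594,0,-0.002,0,0.5],
    [-0.041,-0.171,0.594,0,-0.002,0,0.5],
    [-0.041,-0.171,0.594,0,-0.002,0,0.5],
    [-0.041,-0.171,0.594,0,-0.002,0,0.5]
  ],
  "force": 20
}}

```text
time_s: 33.35
eef_pos: [0.4746, -0.4385, 0.0778]
tcp_rot: [-0.166, -3.136, 0.003]
wrist_force: [0.2, 1.0, 5.1]
opening: 0.0596
grasp_force: 20.0
```

Call:
{"name": "servo_tool", "arguments": {
  "steps": [
    [0,0,-0.05,0,0,0,0.5],
    [0,0,-0.15,0,0,0,0.5],
    [0,0,-0.27,0,0,0,0.5],
    [0,0,-0.39,0,0,0,0.5],
    [0,0,-0.51,0,0,0,0.5],
    [0,0,-0.6,0,0,0,0.5],
    [0,0,-0.6,0,0,0,0.5]
  ]
}}

```text
time_s: 34.05
eef_pos: [0.476, -0.4395, 0.3228]
tcp_rot: [0.166, 3.132, -0.01]
wrist_force: [0.6, -0.5, -1.8]
opening: 0.0597
grasp_force: 20.0
```

```bash
python3 - <<'E'
from h import *
st();go(.52,.42,.33,177)
E
```

```text
t 34.05 pos [ 0.476  -0.4395  0.3228] xdir 173.93 F [ 0.6 -0.5 -1.8] open 0.0597 g 20.0 q [ 0.47  0.44  0.28  1.72 -0.14  1.    2.26]
row [ 0.118  2.148 -0.032] [-0.004  0.003 -0.034] dist 0.861
```

Call:
{"name": "servo_tool", "arguments": {
  "steps": [
    [0.05,0.95,0,0,0,0,0.5],
    [0.05,0.95,0,0,0,0,0.5],
    [0.05,0.95,0,0,0,0,0.5],
    [0.05,0.95,0,0,0,0,0.5],
    [0.05,0.95,0,0,0,0,0.5],
    [0.05,0.95,0,0,0,0,0.5],
    [0.05,0.95,0,0,0,0,0.5],
    [0.05,0.95,0,0,0,0,0.5],
    [0.05,0.95,0,0,0,0,0.5]
  ]
}}

```text
time_s: 34.95
eef_pos: [0.4947, -0.0531, 0.3154]
tcp_rot: [-0.155, -3.134, 0.0]
wrist_force: [0.4, -0.2, -1.0]
opening: 0.0598
grasp_force: 20.0
```

Call:
{"name": "servo_tool", "arguments": {
  "steps": [
    [0.05,0.95,0,0,0,0,0.5],
    [0.05,0.95,0,0,0,0,0.5],
    [0.05,0.95,0,0,0,0,0.5],
    [0.05,0.95,0,0,0,0,0.5],
    [0.05,0.95,0,0,0,0,0.5],
    [0.05,0.95,0,0,0,0,0.5],
    [0.05,0.95,0,0,0,0,0.5],
    [0.05,0.95,0,0,0,0,0.5],
    [0.05,0.95,0,0,0,0,0.5]
  ]
}}

```text
time_s: 35.85
eef_pos: [0.5145, 0.3264, 0.3141]
tcp_rot: [-0.157, -3.134, 0.001]
wrist_force: [-0.3, -0.0, -1.3]
opening: 0.0592
grasp_force: 20.0
```

```bash
python3 - <<'E'
from h import *
st();go(.52,.423,.33,177);go(.52,.423,.086,177)
c=cam('wrist');w=cloud(c);x,y,z=w[...,0],w[...,1],w[...,2]
m=(z>.055)&(z<.075)&(y>.27)&(y<.46)&(x>.42)&(x<.6);m[200:]=0;p=w[m];print('spent',m.sum(),np.percentile(p,[2,50,98],axis=0).round(3) if m.sum()>20 else '')
E
```

```text
t 35.85 pos [0.5145 0.3264 0.3141] xdir 174.26 F [-0.3 -0.  -1.3] open 0.0592 g 20.0 q [-0.69  0.39  0.05  1.79 -0.03  0.96  0.84]
row [ 0.011  0.242 -0.04 ] [-0.001 -0.002 -0.03 ] dist 0.098
row [0.008 0.242 0.57 ] [-0.001 -0.002 -0.03 ] dist 0.248
spent 1303 [[0.48  0.307 0.055]
 [0.503 0.327 0.061]
 [0.527 0.345 0.064]]
```

Call:
{"name": "servo_tool", "arguments": {
  "steps": [
    [0.01,0.12,0,0,0,-0.03,0.5],
    [0.01,0.234,0.1,0,-0.002,-0.03,0.5],
    [0.01,0.234,0.2,0,-0.002,-0.03,0.5],
    [0.01,0.234,0.3,0,-0.002,-0.03,0.5],
    [0.01,0.234,0.4,0,-0.002,-0.03,0.5],
    [0.01,0.234,0.48,0,-0.002,-0.03,0.5],
    [0.01,0.234,0.53,0,-0.002,-0.03,0.5],
    [0.01,0.234,0.56,0,-0.002,-0.03,0.5],
    [0.01,0.234,0.572,0,-0.002,-0.03,0.5],
    [0.01,0.234,0.572,0,-0.002,-0.03,0.5]
  ]
}}

```text
time_s: 36.9
eef_pos: [0.5212, 0.4143, 0.0868]
tcp_rot: [0.094, 3.139, -0.004]
wrist_force: [0.6, -0.2, -0.9]
opening: 0.0596
grasp_force: 20.0
```

```bash
python3 - <<'E'
from h import *
st()
E
```

```text
t 36.9 pos [0.5212 0.4143 0.0868] xdir 176.58 F [ 0.6 -0.2 -0.9] open 0.0596 g 20.0 q [-0.77  0.71  0.02  1.85 -0.02  0.57  0.77]
```

Call:
{"name": "servo_tool", "arguments": {
  "steps": [
    [0,0.008,0.006,0,0,0,0.5],
    [0,0.008,0.011,0,0,0,0.5],
    [0,0.008,0.011,0,0,0,0.5],
    [0,0.008,0.011,0,0,0,-0.5],
    [0,0.008,0.011,0,0,0,-0.55],
    [0,0.008,0.011,0,0,0,-0.55],
    [0,0.008,0.011,0,0,0,-0.55],
    [0,0.008,-0.05,0,0,0,-0.55],
    [0,0.008,-0.15,0,0,0,-0.55],
    [0,0.008,-0.27,0,0,0,-0.55],
    [0,0.008,-0.39,0,0,0,-0.55],
    [0,0.008,-0.51,0,0,0,-0.55],
    [0,0.008,-0.6,0,0,0,-0.55]
  ]
}}

```text
time_s: 38.2
eef_pos: [0.5209, 0.4189, 0.3304]
tcp_rot: [0.092, 3.137, 0.0]
wrist_force: [0.5, 0.8, 0.1]
opening: 0.0719
grasp_force: 0.0
```

Call:
{"name": "servo_tool", "arguments": {
  "steps": [
    [0,-0.4,0,0,0,0,-0.55],
    [0,-0.7,0,0,0,0,-0.55],
    [0,-0.7,0,0,0,0,-0.55],
    [0,-0.7,0,0,0,0,-0.55],
    [0,-0.7,0,0,0,0,-0.55],
    [0,-0.7,0,0,0,0,-0.55],
    [0,-0.7,0,0,0,0,-0.55]
  ]
}}

```text
time_s: 38.9
eef_pos: [0.504, 0.1343, 0.3278]
tcp_rot: [0.102, 3.138, -0.005]
wrist_force: [-0.2, 0.9, 1.7]
opening: 0.072
grasp_force: 0.0
```

```bash
python3 - <<'E'
from h import *
np.set_printoptions(precision=3,suppress=True)
st()
for n in('wrist','side'):
    c=cam(n);w=cloud(c);x,y,z=w[...,0],w[...,1],w[...,2]
    m=(z>.062)&(z<.13)&(y>.26)&(y<.475)&(x>.42)&(x<.6)
    if m.sum()>20:
        p=w[m];t=p[p[:,2]>.105];print(n,'in tub',m.sum(),'zmax',np.percentile(p[:,2],99),'standing top',len(t),t.mean(0) if len(t) else '')
    k=(z>.1)&(z<.13)&(x>.36)&(x<.62)&(y<-.1);print('  still tall on right:',k.sum(),np.nanmedian(w[k],0) if k.sum() else '')
    g=c['img'].max(2)
    for nm,cond in (('spent',(z>.05)&(z<.075)&(y>.28)&(y<.37)&(x>.43)&(x<.59)),('pad',(g<70)&(z>.06)&(z<.09)&(y<-.028)&(y>-.09)&(abs(x-.473)<.02)),('fresh barrel',(z>.074)&(z<.09)&(x>.505)&(x<.57)&(abs(y-.022)<.02))):
        if cond.sum()>5: print('  ',nm,cond.sum(),np.median(w[cond],0))
E
```

```text
t 38.9 pos [0.504 0.134 0.328] xdir 176.27 F [-0.2  0.9  1.7] open 0.072 g 0.0 q [-0.44  0.26  0.09  1.96 -0.02  0.92  1.17]
wrist in tub 3810 zmax 0.1213458822587297 standing top 1081 [0.521 0.416 0.119]
  still tall on right: 0 
   spent 2697 [0.518 0.321 0.06 ]
   pad 459 [ 0.473 -0.046  0.074]
   fresh barrel 1296 [0.537 0.024 0.078]
side in tub 258 zmax 0.12173638352632504 standing top 56 [0.516 0.414 0.116]
  still tall on right: 126 [ 0.528 -0.34   0.115]
   spent 165 [0.514 0.315 0.057]
   pad 48 [ 0.468 -0.049  0.072]
   fresh barrel 80 [0.538 0.019 0.077]
```

```bash
python3 - <<'E'
from h import *
print(r.sign_off())
E
```

```text
the job is handed in; nothing more can be done
None
```

The job is handed in at about 39 s on the robot's clock: the gas knob is off, the fresh cartridge lies level in the bay with the lever locked over its neck, and the spent cartridge and the one standing empty are in the tub, with the black bottle and other things left alone.

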